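Hang the missing shelf bracket on the slotted upright, lock it and lay the bottle shelf

ROBOT

A 6-joint arm with a two-finger parallel gripper is mounted at the origin on a cart in front of the work surface, level with it; the furniture and walls round the work are solid. World frame = base frame: x ahead of the robot, y to its left, z up, the work surface at z = 0. Lengths are in m, angles in rad, forces in N, time in s.
With the tool pointing down it reaches from about 0.375 to 0.925 m from the base axis. Payload 5.7 kg.
Tool frame: the origin (TCP) lies midway between the tips of the shut fingers; the grasp point (between the pads) lies 19 mm behind it; y points along the fingers, x is the direction in which the jaws open and shut, and the axes are right-handed (so a half turn about y gives the same grasp; the last joint's range is limited). The gripper opens to 85 mm and grips with 20 to 120 N. Pads are 22 mm wide; open, the fingers measure 114 mm over their backs; the gripper's body (76 mm by 85 mm) begins 54 mm behind the grasp point. The pads swing forward as they close: fully open they stand 13 mm farther back than shut.
Start: joints at [1.211, 0.359, 1.51, -0, 1.272, -0.115], TCP at [0.145, 0.582, 0.2] pointing down, gripper open.
Joint ranges: [-2.97, 2.97], [-1.01, 2.36], [0.21, 2.38], [-0.96, 4.11], [0.2, 2.71], [-2.98, 2.98]. Speed limits (rad/s): [2.39, 2.39, 3.14, 3.14, 3.14, 3.14].

INTERFACE

Orientations are given as [roll, pitch, yaw] about the fixed x, y, z axes, in that order (R = Rz(yaw) Ry(pitch) Rx(roll)).
In Python, from plant import * gives the robot as it stands.
- The arm moves only by the tool play_rows, never from a script. Its argument "moves" is a list of rows, each an object of numbers: "rx", "ry", "rz": the turn, a rotation vector about the tool's x, y, z normalised to -1 to 1, where 1 is pi rad; "x", "y", "z": the shift along the tool's x, y, z normalised to -1 to 1, where 1 is 30 cm; "grip": the opening in per cent of the stroke, from 0 (shut) to 100 (fully open). A call has 1 to 10 rows; each row is the pose to reach, as a shift and turn from the pose commanded when the call began, along the tool's axes at that moment, turning the shorter way round; what a row does not reach only later rows make up. A row lasts 1/12 s, in which the tool goes at most 41.7 mm and 7.16 degrees, less where a joint would pass 70% of its speed; a pose out of reach is approached as far as the arm can. A call with a number of a shift or a turn outside -1 to 1 is refused whole. A call with a gripper value outside its range is refused whole. The fingers move at their own pace and stop on an object; the grip force is fixed at half the most. Time passes only in rows, so rows that repeat a pose let the fingers close. It gives the time, the measured TCP pose, the force and the opening at its end, in the units of the state.
- observe(): the state, without advancing time (a new reading comes with each control period).
- camera(name): name is "scene" or "top"; returns a dict with "frame" (400x640x3 uint8, red, green, blue), "mtx" (3x3 intrinsics, pixels), "world_from_camera" (4x4, takes a point from camera to world coordinates). Camera axes: x right, y down, z forward; pixel columns grow to the right and rows downward; lengths in m; the calibration is good to about 2 mm. A picture is of the moment at which its call begins. There is no depth.
- hand_in(): hands the job in, once; it reports no verdict.
Trained networks look in a picture, given as the dict that the camera call returned (one of the last four; its "shot" number tells which), for a name from the list of things; names that differ only in an ending like _2 or _b are one class to them, and where a whole thing is asked for, a point or a joint stands for the part that bears it (a point fixed in the world has none). Each returns a list of dicts, best first, with "conf" (0 to 1); they miss things now and then, are a little off and sometimes report something else, mostly with a low value. They report only what shows in the picture. A call takes as long as a camera call. They do not tell look-alikes from the thing itself.
- spot_in(picture, query): "bbox" ([centre column, centre row, width, height] in pixels, round what is visible of it).
The state is a dict: "time": time; "q": joint angles; "qd": joint speeds; "effort": joint torques, N m; "ee_pos": TCP position; "ee_rot": TCP orientation; "ft_force": force on the tool from outside, world axes, zero at the start; "torque": the same for the moment, N m; "grip_width": opening from 0.0 (shut) to 1.0 (fully open).
Only numpy, scipy, OpenCV 4.12 (cv2) and the standard library are available. Lean on these libraries where they do the work, as an engineer would, in place of code of your own. Each camera call takes 0.05 s, during which the arm holds its last target.

TASK

Put the little bottle shelf back up: hang the loose bracket on the empty slotted upright, level with the bracket already fitted on the other one, hooking its claws into the two top slots and pressing it down until it is fully home and the spring button has snapped out above it, then let go of it. Then lay the shelf tray, rim up, level across both brackets, centred between the uprights and behind the end lips. Feel your way and force nothing: the slotted steel is thin, and about 20 N of hand force is plenty. Leave the bottles and the timer where they stand.

Things in the scene. Friction and masses are not known exactly. Their poses are not given: they have to be found in the camera images.
- stand: White steel base plate of the shelf stand, fixed, 150 x 250 x 12 mm. Origin: on the worktop midway between the uprights, in the plane of their front faces; x points from front to back (plate: x -105 to +45 mm), y along the pair of uprights (at y = +80 and -80 mm, which is empty varies), z up. A brace behind reaches 80 mm up; above it the 124 mm gap between the uprights is open.
- upright_open: Empty upright: white channel 42 wide (y), 28 deep, 175 mm tall, foot 12 mm over the worktop. Origin: bottom centre of its front; x points into it, z up. In it stands a metal strip 22 wide, 4 mm thick (face at x = 0), hollow behind, with slots 9 wide x 22 mm tall, lower edges nominally at z = 26, 60, 94, 128 mm (bracket: top two). The strip's own place is not measured: see seat.
- seat (a point): Nominal place of the bracket's top rear edge (point heel) when home: on the front face and middle line of the empty upright, 152 mm above its foot (164 mm over the worktop); axes as the upright's. The slotted strip is clamped by its foot and stands anywhere up to 7 mm to either side and 2.5 mm higher or lower than nominal (x is true), the true seat and button with it: find it by feel.
- upright_fitted: The other upright, same in build, origin and axes, with an identical bracket already locked on it in the two top slots (fixed; its strip stands at nominal).
- lock_button (a joint): Flat-ended steel spring button, 10 mm across, in the empty upright's strip, nominally 158 mm above its foot; 0 = out (5 mm proud), 0.005 m = pushed in flush; spring 4 to 6 N. The bracket's back pushes it in as the claws enter; it snaps out over the bracket's top edge only when the bracket is within about 1 mm of fully down, and then keeps it down.
- bracket: Steel bracket standing on the bench, about 0.22 kg. U-shaped arm 24 wide (y), 92 long, 64 mm tall at the back; lower edge level for 50 mm, then rising to z = 44 mm at the front. Flat top z = 64 mm with a lip 8 mm high at the front end. Origin: bottom centre of the back face; x points out of the back (to the upright when hung), arm to -x, z up. Grip across the sides, 35 to 42 mm from the back.
- upper_claw (a point): Middle of the upper claw's neck, on the bracket (x 4, z 44 mm). Two claws, 6 mm thick (y), stick 11 mm out of the back: necks 8 mm tall with lower edges at z = 40 and 6 mm (they rest on the slots' lower edges when home), hooks turned down to z = 33 and 1 mm. The gap between back and upper hook narrows from 6 to 4.6 mm, which draws the back to the sheet.
- heel (a point): Middle of the bracket's top rear edge, 64 mm above its lower edge; axes as the bracket's. To enter, hold it level, heel about 10 mm (7 to 13) above its true seat, and push in along the upright's x till the back meets the face (a claw on the sheet stops it 11 mm short). Then press down: near the end a spring tongue under its back resists; 12 to 18 N in all lock it, then it stops hard.
- shelf: Loose aluminium shelf tray lying on the worktop, 64 (x) x 220 (y) x 18 mm, 0.2 kg: 4 mm floor, thin raised rim all round. Origin: centre of its underside; x across its depth, y along it, z up. Grip across the 64 mm depth at the middle.
- shelf_mid (a point): Point midway between the uprights, 46 mm in front of their faces, level with the tops of seated brackets (164 mm over the worktop): the centre of the shelf's underside belongs here. Axes as the stand's. The shelf's room on the brackets reaches from 5 mm (buttons) to 88 mm (end lips) in front of the faces.
- dye_bottle: Small white reagent bottle with blue cap, 36 mm across, 85 mm tall, standing to the right. Origin: centre of its foot. Leave alone.
- buffer_bottle: White reagent bottle with white cap, 45 mm across, 110 mm tall, standing to the right. Origin: centre of its foot. Leave alone.
- bench_timer: Small white bench timer, 63 x 66 x 30 mm, lying left of the stand. Origin: centre of its foot. Leave alone.
There are look-alikes about, which are no part of the job. What is shaped like the bracket but green or yellow is not meant.

How it is judged:
On the way:
1. the bracket sits fully down on the empty upright, let go, with the spring button out above it (x of heel in the frame of seat between -0.005 and 0.003 m and y of heel in the frame of seat between -0.0095 and 0.0095 m and z of heel in the frame of seat between -0.005 and 0.005 m and value of joint lock_button below 0.0015 m and contact force between bracket and the fingers below 0.05 N), for 0.3 s.
At the end, for the whole second after the job is handed in: Bracket home in the top two slots: top rear edge within 5 mm (depth), 9.5 mm (side) and 5 mm (height) of nominal, button out within 1.5 mm, square within 0.12 rad. Shelf resting on both brackets, within 5 mm in height, 15 mm along, 12 mm in depth of its place, tilt under 0.05 rad; both at rest (x of heel in the frame of seat between -0.005 and 0.003 m and y of heel in the frame of seat between -0.0095 and 0.0095 m and z of heel in the frame of seat between -0.005 and 0.005 m and value of joint lock_button below 0.0015 m and angle between the x axis of bracket and the x axis of upright_open, either way round below 0.12 rad and z of shelf in the frame of shelf_mid between -0.005 and 0.005 m and y of shelf in the frame of shelf_mid between -0.015 and 0.015 m and x of shelf in the frame of shelf_mid between -0.012 and 0.012 m and angle between shelf's own z axis and vertical below 0.05 rad and contact force between shelf and bracket above 0.05 N and contact force between shelf and upright_fitted above 0.05 N and linear speed of each of shelf, bracket below 0.01 m/s); the robot touches nothing.
It fails at once if the empty upright is strained: the contact forces on it add up to more than 70 N (contact force between upright_open and anything else above 70 N).
It fails at once if a bottle or the timer is moved by more than 25 mm or tipped over (distance of any of dye_bottle, buffer_bottle, bench_timer from where it was at the start of the episode above 0.025 m or angle between any of dye_bottle, buffer_bottle's own z axis and vertical above 0.5 rad).
It also fails if it takes over 64 s, if anything falls off the work surface, if the arm or the gripper's body presses on something with over 40 N, if the wrist force passes 120 N, or if a joint passes its speed limit or range.

## Working session

There is one attempt and no reset: what is moved stays moved. The work goes in short steps, Python scripts to look and compute and a tool call to move; the robot and the scene stay as the last step left them, time stands still between calls to the robot, and variables do not carry over. Pictures are saved under pics/ and viewed, and the job is handed in when it is done.

Besides the shell and the picture viewer there is one more tool, called as name([rows], argument=value, ...), one row to a line, values as JSON. play_rows: Moves the arm, as the interface text tells. Scaled input: -1 to 1 covers 30 cm each way for a shift and pi rad each way for a turn. Its arguments: {"type":"object","properties":{"moves":{"type":"array","items":{"type":"object","properties":{"rx":{"type":"number","minimum":-1,"maximum":1},"ry":{"type":"number","minimum":-1,"maximum":1},"rz":{"type":"number","minimum":-1,"maximum":1},"x":{"type":"number","minimum":-1,"maximum":1},"y":{"type":"number","minimum":-1,"maximum":1},"z":{"type":"number","minimum":-1,"maximum":1},"grip":{"type":"number"}}}}},"required":["moves"]}

```bash
ls; mkdir -p pics; python3 - <<'E'
from plant import *
import cv2,json,numpy as np
print(observe())
for n in ("scene","top"):
    c=camera(n); cv2.imwrite(f"pics/{n}0.png",c["frame"][:,:,::-1]); print(n,c["mtx"].tolist(),np.round(c["world_from_camera"],4).tolist(),c["shot"])
    for k in ["stand","upright_open","upright_fitted","lock_button","bracket","shelf","dye_bottle","buffer_bottle","bench_timer"]:
        print(k,[(round(d["conf"],2),[round(float(x)) for x in d["bbox"]]) for d in spot_in(c,k)])
E
```

```text
pics
{'time': 0.0, 'q': array([ 1.21086297e+00,  3.59490121e-01,  1.51147344e+00,  3.73673664e-05,
        1.27252861e+00, -1.15071806e-01]), 'qd': array([ 9.13305022e-04, -1.49997028e-03, -1.45633148e-03,  2.00546575e-03,
        2.78813353e-04,  5.62867760e-05]), 'effort': array([ 2.70631332e-03, -5.27630246e+01, -2.78619504e+01,  1.09440766e-04,
        1.32195561e-02, -9.53122594e-06]), 'ee_pos': array([0.14515658, 0.58138141, 0.19894693]), 'ee_rot': array([-1.57054277,  0.00188285,  1.325924  ]), 'ft_force': array([-0.38053942, -0.67347145, -0.23617807]), 'torque': array([ 0.00712528,  0.05067464, -0.04251921]), 'grip_width': 0.9970178498751093}
scene [[377.20002978165843, 0.0, 320.56966580854873], [0.0, 377.20002978165843, 202.2967210939366], [0.0, 0.0, 1.0]] [[0.788, -0.3724, 0.4903, -0.1379], [-0.6155, -0.4608, 0.6394, -0.9832], [-0.0122, -0.8056, -0.5923, 0.9482], [0.0, 0.0, 0.0, 1.0]] 1
stand [(0.9, [289, 192, 55, 49])]
upright_open [(0.71, [306, 180, 10, 42])]
upright_fitted [(0.69, [390, 247, 16, 31]), (0.62, [281, 164, 33, 39])]
lock_button []
bracket [(0.77, [420, 312, 
[... 244 characters left out ...]
h_timer [(0.53, [251, 170, 12, 10])]
top [[475.79292947015455, 0.0, 325.2572442229714], [0.0, 475.79292947015455, 191.77299505959556], [0.0, 0.0, 1.0]] [[0.0204, -0.9934, 0.1127, 0.3366], [-0.9998, -0.0206, -0.0008, -0.093], [0.0031, -0.1127, -0.9936, 1.8408], [0.0, 0.0, 0.0, 1.0]] 2
stand [(0.63, [259, 185, 67, 46])]
upright_open [(0.59, [278, 170, 19, 19]), (0.31, [396, 192, 15, 12])]
upright_fitted [(0.67, [235, 174, 20, 35])]
lock_button []
bracket [(0.72, [459, 203, 10, 27]), (0.63, [345, 170, 15, 19]), (0.57, [421, 209, 20, 26])]
shelf [(0.85, [337, 217, 58, 22])]
dye_bottle [(0.67, [395, 190, 14, 10])]
buffer_bottle [(0.61, [400, 169, 17, 14])]
bench_timer [(0.62, [192, 194, 14, 18])]
```

View pics/scene0.png

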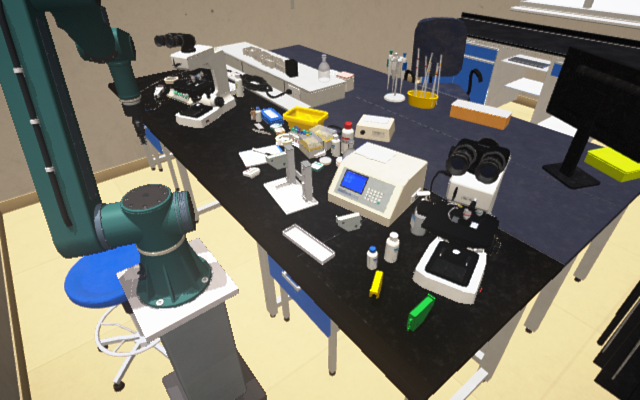

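View pics/top0.png

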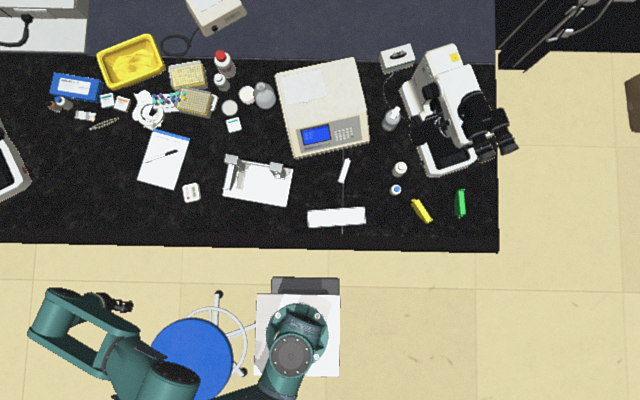

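```bash
python3 - <<'E'
import cv2
a=cv2.imread("pics/scene0.png")[130:340,230:460]; cv2.imwrite("pics/sc_crop.png",cv2.resize(a,None,fx=3.4,fy=2.85*1,interpolation=cv2.INTER_CUBIC)[:600,:800])
a=cv2.imread("pics/top0.png")[140:240,180:480]; cv2.imwrite("pics/top_crop.png",cv2.resize(a,None,fx=2.66,fy=2.66,interpolation=cv2.INTER_CUBIC))
E
```

```text
(no output)
```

View pics/sc_crop.png

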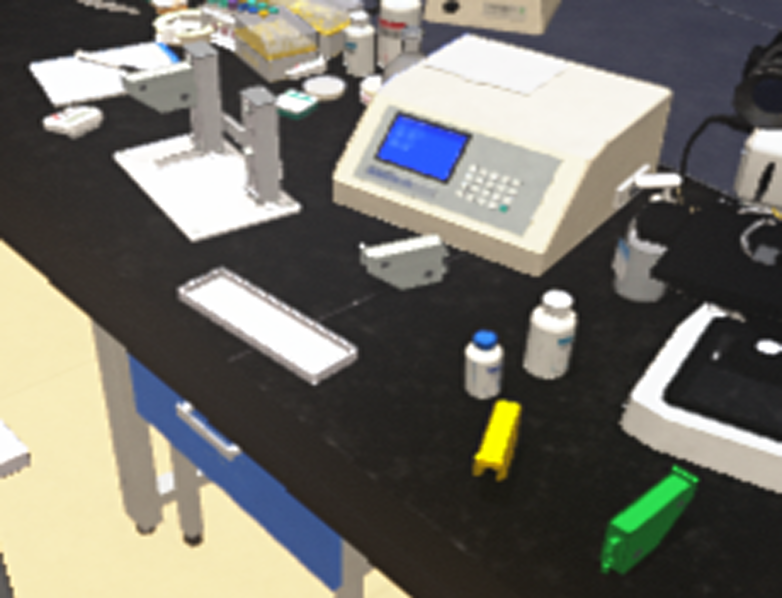

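View pics/top_crop.png

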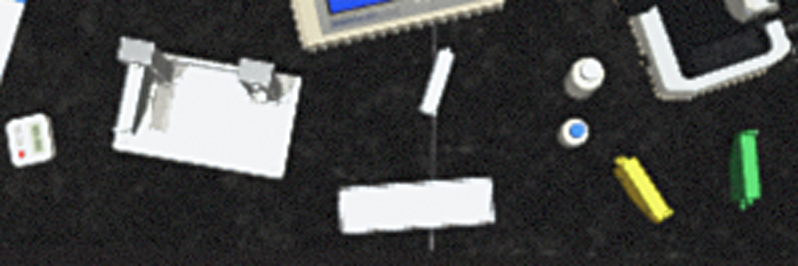

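Things that could be taken for the bracket: the white/grey one at top (344,170) / scene (348,222), the yellow one at top (421,209), the green one at top (459,203), and the fitted bracket at top (235,174). The description and colour point to the white/grey one. Next I'll take close crops.

```bash
python3 - <<'E'
from plant import *
import cv2,numpy as np
for n in ("scene","top"):
    f=[camera(n) for _ in range(6)]
    m=np.mean([c["frame"].astype(float) for c in f],0)
    print(n,np.std([c["frame"][200,300].mean() for c in f]), np.abs(f[0]["frame"].astype(float)-f[1]["frame"]).mean())
    np.savez(f"{n}.npz",img=m,K=f[0]["mtx"],T=f[0]["world_from_camera"])
    im=m[:,:,::-1]
    R={"scene":dict(stand=(255,125,75,90),br=(325,200,55,40),tray=(275,215,70,55)),"top":dict(stand=(215,145,90,70),br=(325,150,40,40),tray=(300,200,75,35))}[n]
    for k,(u,v,w,h) in R.items():
        s=min(780/w,580/h)
        cv2.imwrite(f"pics/{n}_{k}.png",cv2.resize(im[v:v+h,u:u+w],None,fx=s,fy=s,interpolation=cv2.INTER_LINEAR)); print(n,k,s)
E
```

```text
scene 0.0 0.6868932291666666
scene stand 6.444444444444445
scene br 14.181818181818182
scene tray 10.545454545454545
top 4.682512779045661 3.076436197916667
top stand 8.285714285714286
top br 14.5
top tray 10.4[ WARN:0@13.018] global loadsave.cpp:1063 imwrite_ Unsupported depth image for selected encoder is fallbacked to CV_8U.
```

View pics/scene_stand.png

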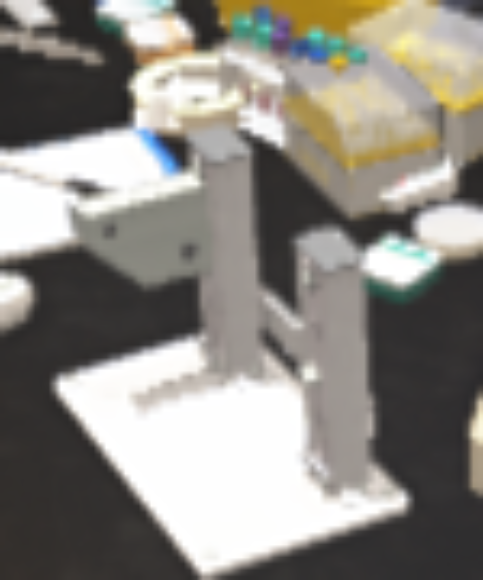

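View pics/scene_br.png

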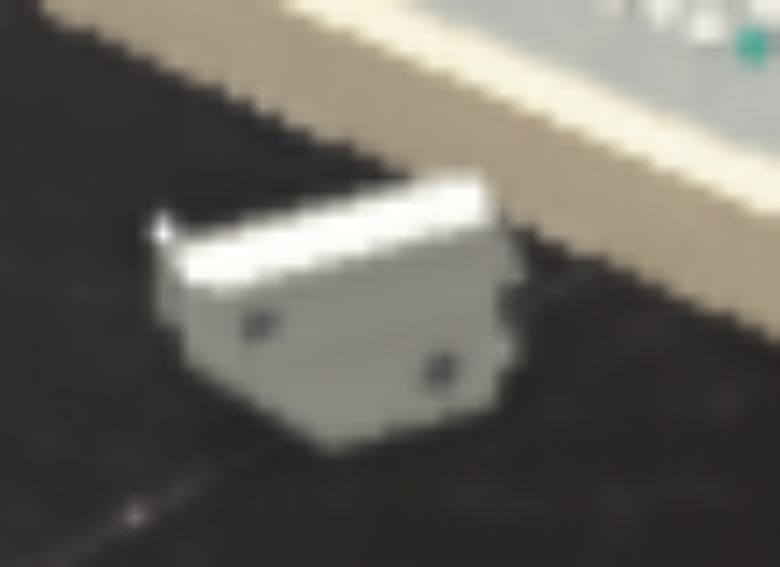

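View pics/top_stand.png

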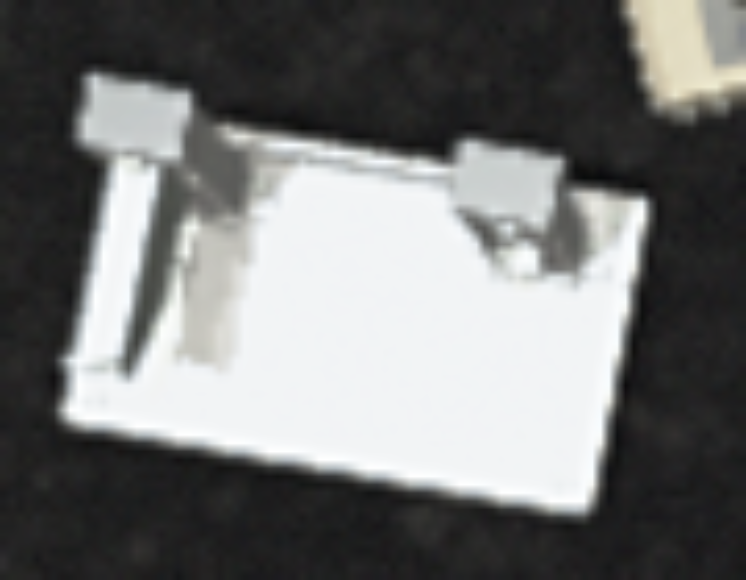

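View pics/top_br.png

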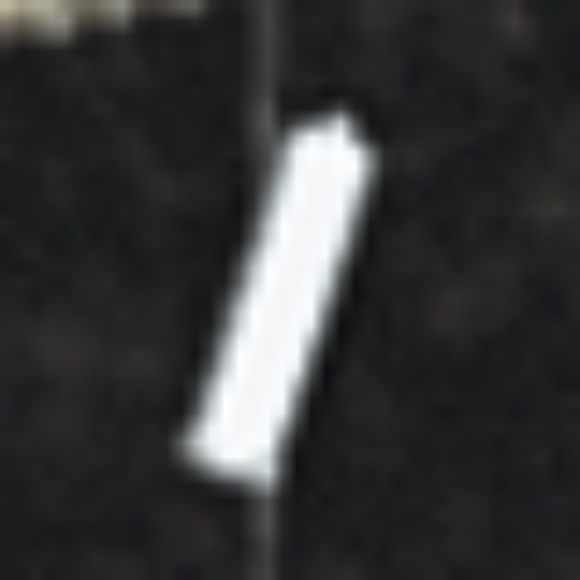

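```bash
cat > fit.py <<'E'
import numpy as np,cv2
from scipy.optimize import least_squares
from scipy.ndimage import map_coordinates,gaussian_filter
V={}
def load(names=("scene","top"),sfx=""):
    for n in names:
        d=np.load(f"{n}{sfx}.npz"); V[n]=(gaussian_filter(d["img"].mean(2),0.6),d["K"],d["T"])
def proj(n,P):
    _,K,T=V[n]; P=np.atleast_2d(P); c=(P-T[:3,3])@T[:3,:3]; q=c@K.T; return q[:,:2]/q[:,2:]
def pose(p,P):  # p=x,y,z,yaw
    c,s=np.cos(p[3]),np.sin(p[3]); R=np.array([[c,-s,0],[s,c,0],[0,0,1]]); return np.atleast_2d(P)@R.T+np.array(p[:3])
def meas(n,p,A,B,rng,sgn,off=(0,0)):
    """sample edge A-B; returns list (param s along, normal, offset)"""
    img=V[n][0]; a,b=proj(n,pose(p,[A,B]))+off; d=b-a; L=np.hypot(*d); nrm=np.array([-d[1],d[0]])/L
    out=[]; t=np.arange(-rng,rng+.01,.25)
    for s in np.linspace(.12,.88,max(4,int(L/1.5))):
        c=a+s*d; q=c[None]+t[:,None]*nrm; g=map_coordinates(img,[q[:,1],q[:,0]],order=1)
        gr=np.gradient(g,.25); w=np.abs(gr) if sgn==0 else np.maximum(0,sgn*gr)
        i=w.argmax()
        if w[i]<8: continue
        k=slice(max(0,i-3),i+4); o=(t[k]*w[k]).sum()/w[k].sum()
        out.append((s,nrm,q[i]*0+c+o*nrm))
    return out
def fit(edges,p0,free=(0,1,3),rngs=(6,4,2.5,1.5),camoff=False,verbose=True):
    """edges: (view,A,B,sgn)"""
    p=np.array(p0,float); off={n:np.zeros(2) for n in V}
    for it,r in enumerate(list(rngs)+[rngs[-1]]*3):
        M=[(e,meas(e[0],p,e[1],e[2],r,e[3])) for e in edges]
        def res(x):
            pp=p.copy(); pp[list(free)]=x; o=[]
            for e,m in M:
                a,b=proj(e[0],pose(pp,[e[1],e[2]]))
                for s,nr,q in m: o.append(((a+s*(b-a)-q)@nr))
            return np.array(o)
        S=least_squares(res,p[list(free)],loss="soft_l1",f_scale=.3); p[list(free)]=S.x
    if verbose:
        i=0;o=res(S.x)
        for e,m in M: print("  ",e[0],np.round(e[1],3),np.round(e[2],3),len(m),"med res px %.2f"%(np.median(o[i:i+len(m)]) if m else np.nan)); i+=len(m)
    return p
def unproj(n,uv,z):
    _,K,T=V[n]; d=T[:3,:3]@np.linalg.solve(K,[uv[0],uv[1],1]); return T[:3,3]+d*(z-T[2,3])/d[2]
E
python3 - <<'E'
from fit import *
load()
# rough
for n,uv in [("top",(215+65/8.286,145+425/8.286)),("top",(215+590/8.286,145+515/8.286)),("scene",(255+55/6.44,125+385/6.44)),("scene",(255+205/6.44,125+578/6.44)),("scene",(255+408/6.44,125+505/6.44))]:
    print(n,uv,unproj(n,uv,.012))
E
```

```text
top (222.8445570842385, 196.29133478155927) [0.51835589 0.30065881 0.012     ]
top (286.2044412261646, 207.15302920588945) [0.48136238 0.054852   0.012     ]
scene (263.54037267080747, 184.7826086956522) [0.51953069 0.29279716 0.012     ]
scene (286.83229813664593, 214.75155279503105) [0.47951606 0.04598479 0.012     ]
scene (318.35403726708074, 203.41614906832297) [0.62489076 0.02693815 0.012     ]
```

View pics/scene_tray.png

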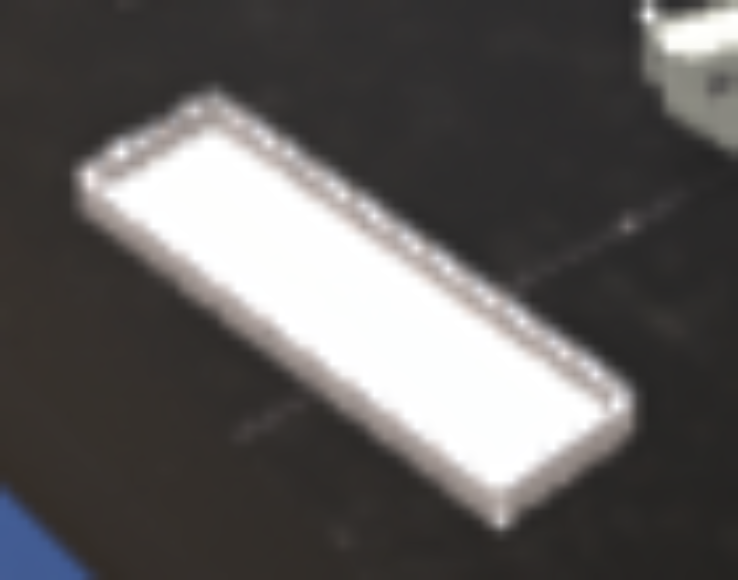

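View pics/top_tray.png

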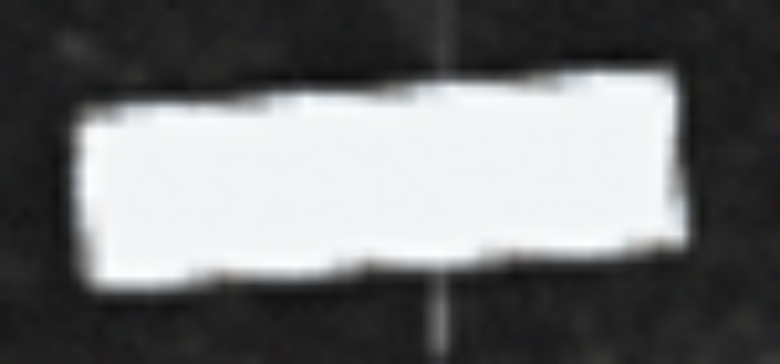

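```bash
cat > f1.py <<'E'
from fit import *
load()
def X(x,y,z): return np.array([x,y,z])/1000.
# stand: front-top, right, left edges
p0=[.6,.155,0,-.155]
E_top=[("top",X(-105,125,12),X(-105,-125,12),0),("top",X(-105,-125,12),X(45,-125,12),0),("top",X(45,-125,12),X(45,-105,12),0)]
E_sc=[("scene",X(-105,125,0),X(-105,-125,0),0),("scene",X(-105,-125,0),X(45,-125,0),0),("scene",X(-105,125,12),X(-10,125,12),0)]
print("stand top",np.round(fit(E_top,p0),4)); print("stand scene",np.round(fit(E_sc,p0),4)); ps=fit(E_top+E_sc,p0);print("both",np.round(ps,4))
# tray
c=unproj("top",(337,217),.018); t0=[c[0],c[1],0,0.06]
print(t0)
def box(v,zf):
    return [(v,X(-32,-110,zf[0]),X(-32,110,zf[0]),0),(v,X(-32,-110,zf[1]),X(32,-110,zf[1]),0),(v,X(32,-110,zf[2]),X(32,110,zf[2]),0),(v,X(-32,110,zf[3]),X(32,110,zf[3]),0)]
a=box("top",(18,18,18,18)); b=box("scene",(0,0,18,18))
print("tray top",np.round(fit(a,t0,rngs=(5,3,2)),4)); print("tray scene",np.round(fit(b,t0,rngs=(5,3,2)),4)); print("both",np.round(fit(a+b,t0,rngs=(5,3,2)),4)); print("z free",np.round(fit(a+b,t0,free=(0,1,2,3),rngs=(5,3,2),verbose=False),4))
E
python3 f1.py
```

```text
top [-0.105  0.125  0.012] [-0.105 -0.125  0.012] 43 med res px -0.01
   top [-0.105 -0.125  0.012] [ 0.045 -0.125  0.012] 25 med res px 0.00
   top [ 0.045 -0.125  0.012] [ 0.045 -0.105  0.012] 4 med res px -0.31
stand top [ 0.6052  0.164   0.     -0.154 ]
   scene [-0.105  0.125  0.   ] [-0.105 -0.125  0.   ] 25 med res px -0.01
   scene [-0.105 -0.125  0.   ] [ 0.045 -0.125  0.   ] 22 med res px 0.21
   scene [-0.105  0.125  0.012] [-0.01   0.125  0.012] 13 med res px -0.49
stand scene [ 0.6095  0.1702  0.     -0.1517]
   top [-0.105  0.125  0.012] [-0.105 -0.125  0.012] 43 med res px -0.21
   top [-0.105 -0.125  0.012] [ 0.045 -0.125  0.012] 25 med res px -0.32
   top [ 0.045 -0.125  0.012] [ 0.045 -0.105  0.012] 4 med res px -0.29
   scene [-0.105  0.125  0.   ] [-0.105 -0.125  0.   ] 25 med res px 0.52
   scene [-0.105 -0.125  0.   ] [ 0.045 -0.125  0.   ] 22 med res px 0.91
   scene [-0.105  0.125  0.012] [-0.01   0.125  0.012] 13 med res px 0.23
both [ 0.606   0.1652  0.     -0.1531]
[np.float64(0.4470737656830817), np.float64(-0.1413605476694931), 0, 0.06]
   top [-0.032 -0.
[... 599 characters left out ...]

tray scene [ 0.4497 -0.1282  0.      0.0885]
   top [-0.032 -0.11   0.018] [-0.032  0.11   0.018] 38 med res px 0.72
   top [-0.032 -0.11   0.018] [ 0.032 -0.11   0.018] 11 med res px -0.38
   top [ 0.032 -0.11   0.018] [0.032 0.11  0.018] 38 med res px -0.07
   top [-0.032  0.11   0.018] [0.032 0.11  0.018] 11 med res px 0.03
   scene [-0.032 -0.11   0.   ] [-0.032  0.11   0.   ] 33 med res px -1.64
   scene [-0.032 -0.11   0.   ] [ 0.032 -0.11   0.   ] 10 med res px 0.01
   scene [ 0.032 -0.11   0.018] [0.032 0.11  0.018] 32 med res px -0.17
   scene [-0.032  0.11   0.018] [0.032 0.11  0.018] 9 med res px 0.51
both [ 0.4489 -0.1371  0.      0.0921]
z free [ 0.4476 -0.1377  0.0041  0.0908]
```

```bash
cat > ov.py <<'E'
from fit import *
def overlay(n,edges,p,roi,fn,sfx="",raw=None):
    im=(np.load(f"{n}{sfx}.npz")["img"] if raw is None else raw)[:,:,::-1].astype(np.uint8); u,v,w,h=roi; s=int(min(780/w,580/h))
    o=cv2.resize(im[v:v+h,u:u+w],None,fx=s,fy=s,interpolation=cv2.INTER_NEAREST)
    for A,B in edges:
        a,b=proj(n,pose(p,[A,B])); q=[tuple(int(round(t)) for t in ((x-[u,v]+.5)*s)) for x in (a,b)]
        cv2.line(o,q[0],q[1],(0,0,255),1)
    cv2.imwrite(fn,o)
def boxedges(x0,x1,y0,y1,z0,z1):
    import itertools
    P=np.array(list(itertools.product((x0,x1),(y0,y1),(z0,z1))))/1000.
    return [(a,b) for a,b in itertools.combinations(P,2) if (np.abs(a-b)>1e-9).sum()==1]
E
python3 - <<'E'
from ov import *
load()
ps=[.6052,.164,0,-.154]
ed=boxedges(-105,45,-125,125,0,12)+boxedges(0,28,59,101,12,187)+boxedges(0,28,-101,-59,12,187)
overlay("scene",ed,ps,(255,125,75,90),"pics/ov_s.png"); overlay("top",ed,ps,(215,145,90,70),"pics/ov_t.png")
overlay("scene",boxedges(-32,32,-110,110,0,18),[.448,-.138,0,.09],(275,215,70,55),"pics/ov_st.png")
E
```

```text
(no output)
```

View pics/ov_s.png

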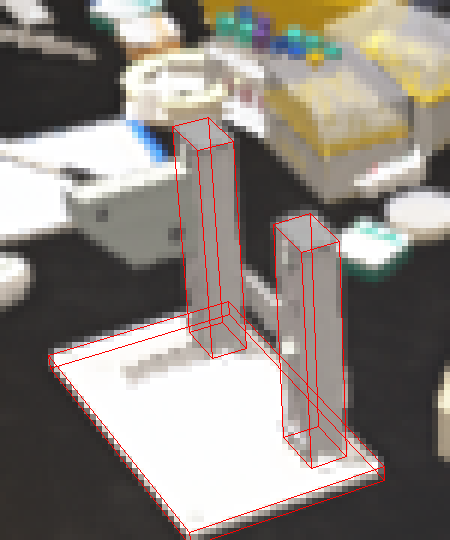

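View pics/ov_t.png

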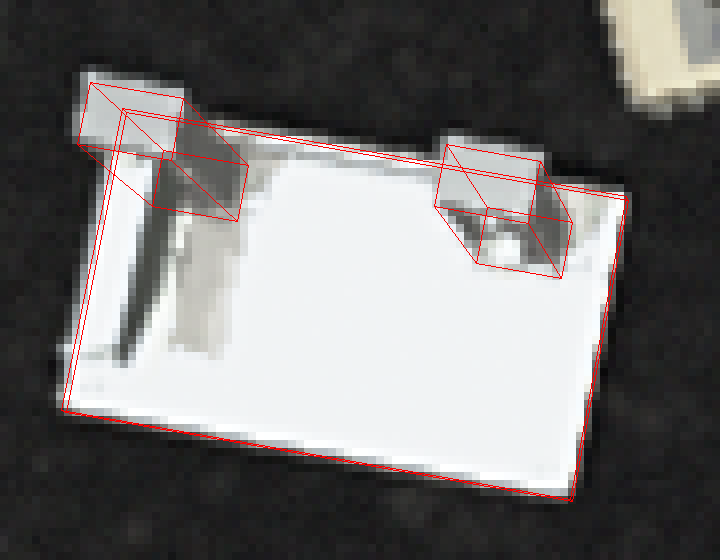

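View pics/ov_st.png

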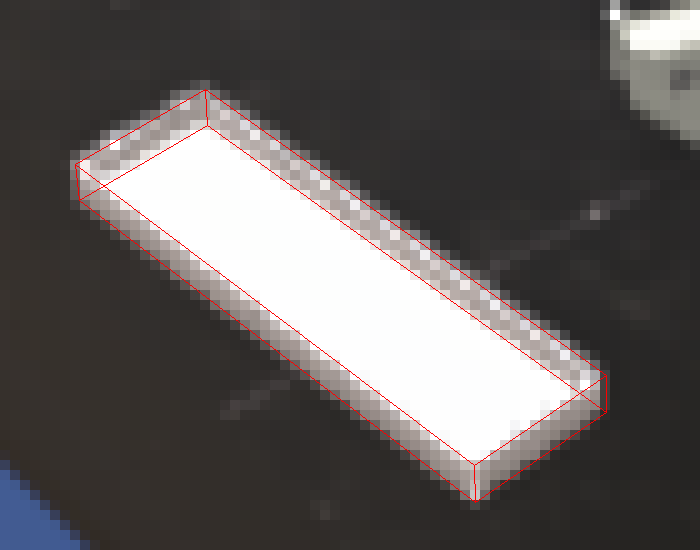

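```bash
cat > f2.py <<'E'
from ov import *
load()
def X(x,y,z): return np.array([x,y,z])/1000.
c=unproj("top",(325+275/14.5-.5,150+300/14.5-.5),.064)
yaw=-.28
p0=[c[0]+.046*np.cos(yaw),c[1]+.046*np.sin(yaw),0,yaw]; print(p0)
T=[("top",X(-88,-12,64),X(0,-12,64),0),("top",X(0,-12,64),X(0,12,64),0),("top",X(-92,-12,72),X(-92,12,72),0),("top",X(-88,12,64),X(0,12,64),0)]
S=[("scene",X(-88,12,64),X(0,12,64),0),("scene",X(-88,-12,64),X(0,-12,64),0),("scene",X(-50,-12,0),X(0,-12,0),0),("scene",X(-50,-12,0),X(-92,-12,44),0)]
pt=fit(T,p0,rngs=(4,3,2)); print(np.round(pt,4)); p2=fit(S,pt,rngs=(3,2.5,1.5)); print(np.round(p2,4)); pb=fit(T+S,p0,rngs=(4,3,2)); print("both",np.round(pb,4)); print("z free",np.round(fit(T+S,pb,free=(0,1,2,3),rngs=(2,),verbose=False),4))
br=[]
prof=[(0,0),(-50,0),(-92,44),(-92,72),(-89,72),(-89,64),(0,64)]
for y in(-12,12):
    for a,b in zip(prof,prof[1:]+prof[:1]): br.append((X(a[0],y,a[1]),X(b[0],y,b[1])))
for a in prof: br.append((X(a[0],-12,a[1]),X(a[0],12,a[1])))
overlay("scene",br,pt,(325,200,55,40),"pics/ob_s.png"); overlay("top",br,pt,(325,150,40,40),"pics/ob_t.png")
E
python3 f2.py
```

```text
[np.float64(0.6659028109061064), np.float64(-0.17416177428772095), 0, -0.28]
   top [-0.088 -0.012  0.064] [ 0.    -0.012  0.064] 15 med res px 0.22
   top [ 0.    -0.012  0.064] [0.    0.012 0.064] 4 med res px -0.54
   top [-0.092 -0.012  0.072] [-0.092  0.012  0.072] 4 med res px 0.24
   top [-0.088  0.012  0.064] [0.    0.012 0.064] 15 med res px -0.24
[ 0.6643 -0.1765  0.     -0.2951]
   scene [-0.088  0.012  0.064] [0.    0.012 0.064] 14 med res px -0.08
   scene [-0.088 -0.012  0.064] [ 0.    -0.012  0.064] 14 med res px 0.18
   scene [-0.05  -0.012  0.   ] [ 0.    -0.012  0.   ] 8 med res px -0.16
   scene [-0.05  -0.012  0.   ] [-0.092 -0.012  0.044] 7 med res px 0.01
[ 0.6634 -0.1758  0.     -0.3102]
   top [-0.088 -0.012  0.064] [ 0.    -0.012  0.064] 15 med res px 0.16
   top [ 0.    -0.012  0.064] [0.    0.012 0.064] 4 med res px -0.53
   top [-0.092 -0.012  0.072] [-0.092  0.012  0.072] 4 med res px 0.24
   top [-0.088  0.012  0.064] [0.    0.012 0.064] 15 med res px -0.45
   scene [-0.088  0.012  0.064] [0.    0.012 0.064] 14 med res px -0.01
   scene [-0.088 -0.012  0.064] [ 0.    -0.012  0.064] 14 med res px 0.28
   scene [-0.05  -0.012  0.   ] [ 0.    -0.012  0.   ] 8 med res px 0.06
   scene [-0.05  -0.012  0.   ] [-0.092 -0.012  0.044] 7 med res px 0.01
both [ 0.664  -0.1761  0.     -0.2979]
z free [ 0.6636 -0.1765  0.0008 -0.2987]
```

View pics/ob_s.png

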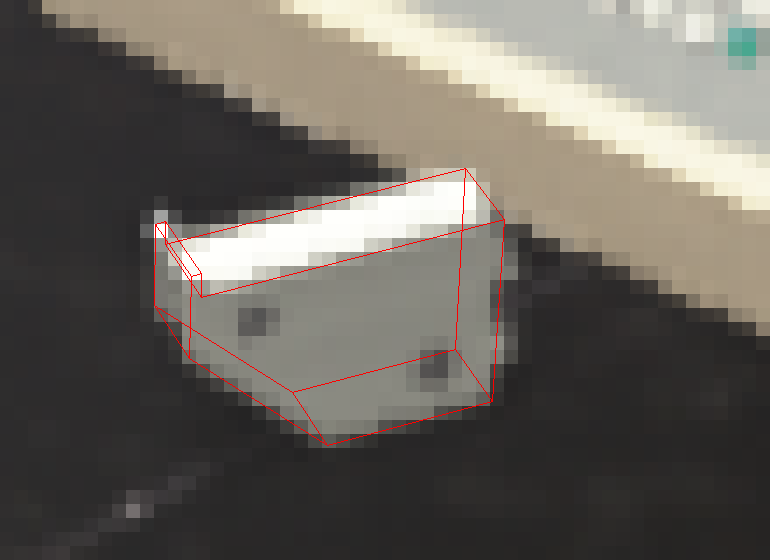

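View pics/ob_t.png

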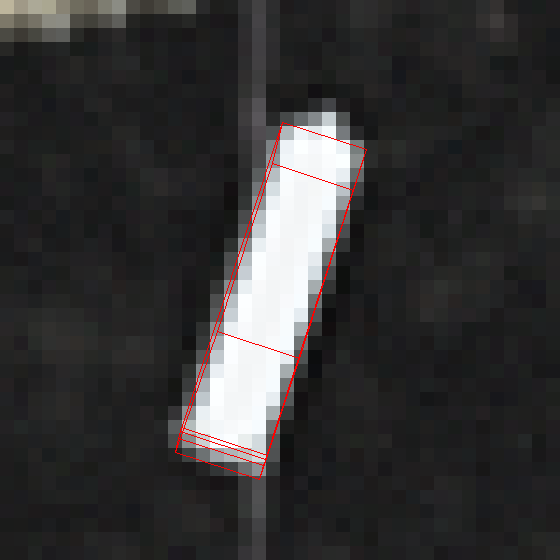

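Both views put the bracket at (0.664, −0.176), yaw −0.30, standing on the worktop with its claws away from the robot. The tray lies rim up at (0.448, −0.138), and the stand is at (0.605, 0.164), yaw −0.154, with the right upright empty. The crop confirms the grey bracket at (344,170). Next comes a helper for the move numbers.

```bash
cat > mv.py <<'E'
import sys,numpy as np
from plant import *
from scipy.spatial.transform import Rotation as R
def st(): 
    o=observe(); return o
def to(pos,a,o=None,tilt=0.0):
    """numbers for a move to TCP pos with tool-x angle a, tool down"""
    o=o or observe(); R0=R.from_euler("xyz",o["ee_rot"]); R1=R.from_euler("xyz",[-np.pi/2,0,a])
    d=R0.inv().apply(np.array(pos)-o["ee_pos"])/.3; r=(R0.inv()*R1).as_rotvec()/np.pi
    print("xyz",np.round(d,4),"rxyz",np.round(r,4),"dist mm %.1f"%(np.linalg.norm(d)*300))
def show():
    o=observe(); print("t %.2f"%o["time"],"ee",np.round(o["ee_pos"],4),"rot",np.round(o["ee_rot"],4),"F",np.round(o["ft_force"],2),"M",np.round(o["torque"],2),"g %.3f"%o["grip_width"],"q",np.round(o["q"],2))
E
python3 -c "
from mv import *
show(); to([.4,.2,.25],1.273); to([.628,-.165,.14],1.273)"
```

```text
t 1.60 ee [0.1454 0.5821 0.1998] rot [-1.5707e+00  1.0000e-04  1.3260e+00] F [-1.11  0.84 -0.73] M [ 0.02 -0.05 -0.03] g 1.001 q [ 1.21  0.36  1.51  0.    1.27 -0.12]
xyz [-1.0299 -0.1674 -1.132 ] rxyz [-0.      0.0169 -0.    ] dist mm 461.9
xyz [-2.0261  0.1994 -2.1642] rxyz [-0.      0.0169 -0.    ] dist mm 891.4
```

play_rows([
  {"x": -0.91, "y": -0.15, "z": -1, "ry": 0.017},
  {"x": -0.91, "y": -0.15, "z": -1, "ry": 0.017},
  {"x": -0.91, "y": -0.15, "z": -1, "ry": 0.017},
  {"x": -0.91, "y": -0.15, "z": -1, "ry": 0.017},
  {"x": -0.91, "y": -0.15, "z": -1, "ry": 0.017},
  {"x": -0.91, "y": -0.15, "z": -1, "ry": 0.017},
  {"x": -0.91, "y": -0.15, "z": -1, "ry": 0.017},
  {"x": -0.91, "y": -0.15, "z": -1, "ry": 0.017},
  {"x": -0.91, "y": -0.15, "z": -1, "ry": 0.017},
  {"x": -0.91, "y": -0.15, "z": -1, "ry": 0.017},
])

```text
invalid input at $.moves[0]: expected keys rx, ry, rz, x, y, z, grip
```

```bash
python3 -c "
from mv import *
show(); to([.628,-.165,.14],1.273)"
```

```text
t 1.60 ee [0.1454 0.5821 0.1998] rot [-1.5707e+00  1.0000e-04  1.3260e+00] F [-1.11  0.84 -0.73] M [ 0.02 -0.05 -0.03] g 1.001 q [ 1.21  0.36  1.51  0.    1.27 -0.12]
xyz [-2.0261  0.1994 -2.1642] rxyz [-0.      0.0169 -0.    ] dist mm 891.4
```

All keys are needed in every row.

play_rows([
  {"x": -0.91, "y": -0.15, "z": -1, "rx": 0, "ry": 0.017, "rz": 0, "grip": 100},
  {"x": -0.91, "y": -0.15, "z": -1, "rx": 0, "ry": 0.017, "rz": 0, "grip": 100},
  {"x": -0.91, "y": -0.15, "z": -1, "rx": 0, "ry": 0.017, "rz": 0, "grip": 100},
  {"x": -0.91, "y": -0.15, "z": -1, "rx": 0, "ry": 0.017, "rz": 0, "grip": 100},
  {"x": -0.91, "y": -0.15, "z": -1, "rx": 0, "ry": 0.017, "rz": 0, "grip": 100},
  {"x": -0.91, "y": -0.15, "z": -1, "rx": 0, "ry": 0.017, "rz": 0, "grip": 100},
  {"x": -0.91, "y": -0.15, "z": -1, "rx": 0, "ry": 0.017, "rz": 0, "grip": 100},
  {"x": -0.91, "y": -0.15, "z": -1, "rx": 0, "ry": 0.017, "rz": 0, "grip": 100},
  {"x": -0.91, "y": -0.15, "z": -1, "rx": 0, "ry": 0.017, "rz": 0, "grip": 100},
  {"x": -0.91, "y": -0.15, "z": -1, "rx": 0, "ry": 0.017, "rz": 0, "grip": 100},
])

```text
time: 2.43
ee_pos: [0.3716, 0.2421, 0.2454]
ee_rot: [-1.572, -0.0, 1.272]
ft_force: [0.7, 0.9, -0.1]
grip_width: 1.001
```

```bash
python3 -c "
from mv import *
show(); to([.628,-.165,.14],1.273)"
```

```text
t 2.43 ee [0.3716 0.2421 0.2454] rot [-1.5721e+00 -1.0000e-04  1.2720e+00] F [ 0.69  0.94 -0.12] M [ 0.03  0.01 -0.  ] g 1.001 q [ 0.42  0.08  1.76 -0.    1.29 -0.85]
xyz [-1.0454  0.353  -1.2159] rxyz [ 0.0004 -0.0003  0.    ] dist mm 492.6
```

play_rows([
  {"x": -0.86, "y": 0.1, "z": -1, "rx": 0, "ry": 0, "rz": 0, "grip": 100},
  {"x": -0.86, "y": 0.1, "z": -1, "rx": 0, "ry": 0, "rz": 0, "grip": 100},
  {"x": -0.86, "y": 0.1, "z": -1, "rx": 0, "ry": 0, "rz": 0, "grip": 100},
  {"x": -0.86, "y": 0.1, "z": -1, "rx": 0, "ry": 0, "rz": 0, "grip": 100},
  {"x": -0.86, "y": 0.1, "z": -1, "rx": 0, "ry": 0, "rz": 0, "grip": 100},
  {"x": -0.86, "y": 0.1, "z": -1, "rx": 0, "ry": 0, "rz": 0, "grip": 100},
  {"x": -0.86, "y": 0.1, "z": -1, "rx": 0, "ry": 0, "rz": 0, "grip": 100},
  {"x": -0.86, "y": 0.1, "z": -1, "rx": 0, "ry": 0, "rz": 0, "grip": 100},
  {"x": -0.86, "y": 0.1, "z": -1, "rx": 0, "ry": 0, "rz": 0, "grip": 100},
  {"x": -0.86, "y": 0.1, "z": -1, "rx": 0, "ry": 0, "rz": 0, "grip": 100},
])

```text
time: 3.27
ee_pos: [0.5837, -0.0947, 0.2145]
ee_rot: [-1.573, 0.001, 1.27]
ft_force: [0.4, 0.3, 0.7]
grip_width: 1.0
```

```bash
python3 -c "
from mv import *
show(); to([.628,-.165,.13],1.273)"
```

```text
t 3.27 ee [ 0.5837 -0.0947  0.2145] rot [-1.5730e+00  1.4000e-03  1.2703e+00] F [0.39 0.34 0.69] M [ 0.04 -0.04  0.01] g 1.000 q [-0.28  0.33  1.51 -0.    1.29 -1.55]
xyz [-0.1797  0.2824 -0.2099] rxyz [ 0.0007 -0.0008 -0.0004] dist mm 118.5
```

play_rows([
  {"x": -0.18, "y": 0.28, "z": -0.21, "rx": 0, "ry": 0, "rz": 0, "grip": 100},
  {"x": -0.18, "y": 0.28, "z": -0.21, "rx": 0, "ry": 0, "rz": 0, "grip": 100},
  {"x": -0.18, "y": 0.28, "z": -0.21, "rx": 0, "ry": 0, "rz": 0, "grip": 100},
  {"x": -0.18, "y": 0.28, "z": -0.21, "rx": 0, "ry": 0, "rz": 0, "grip": 100},
  {"x": -0.18, "y": 0.28, "z": -0.21, "rx": 0, "ry": 0, "rz": 0, "grip": 100},
])

```text
time: 3.68
ee_pos: [0.6246, -0.1609, 0.1287]
ee_rot: [-1.567, -0.0, 1.271]
ft_force: [-0.4, -0.3, 0.2]
grip_width: 1.0
```

```bash
python3 - <<'E'
from mv import *
from fit import *
show(); to([.628,-.165,.029],1.273)
o=observe()
load()
for n in("scene","top"):
    c=camera(n); u,v,w,h=dict(scene=(315,165,80,80),top=(315,130,60,60))[n]
    im=c["frame"][:,:,::-1][v:v+h,u:u+w]; s=7 if n=="scene" else 9
    im=cv2.resize(im,None,fx=s,fy=s,interpolation=cv2.INTER_NEAREST)
    q=proj(n,o["ee_pos"])[0]; cv2.circle(im,tuple(int(x) for x in (q-[u,v]+.5)*s),3,(0,0,255),-1)
    q=proj(n,[.628,-.165,.064])[0]; cv2.circle(im,tuple(int(x) for x in (q-[u,v]+.5)*s),3,(255,0,0),-1)
    cv2.imwrite(f"pics/g_{n}.png",im)
E
```

```text
t 3.68 ee [ 0.6246 -0.1609  0.1287] rot [-1.5668e+00 -3.0000e-04  1.2708e+00] F [-0.38 -0.3   0.23] M [ 0.03 -0.02 -0.03] g 1.000 q [-0.36  0.49  1.48  0.    1.17 -1.63]
xyz [-0.0097  0.3322 -0.0162] rxyz [-0.0013 -0.0007  0.0001] dist mm 99.8
```

View pics/g_scene.png

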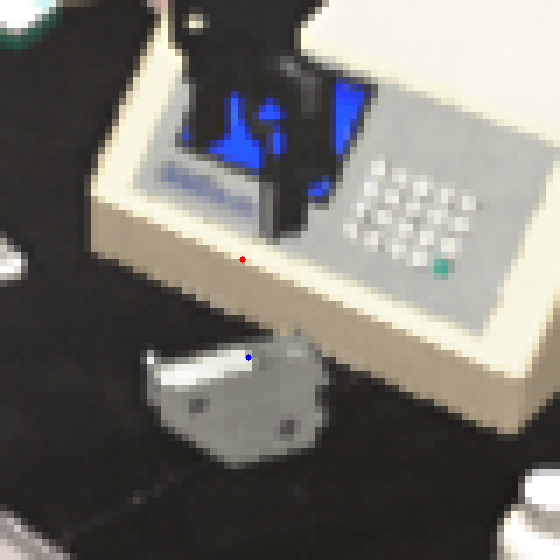

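View pics/g_top.png

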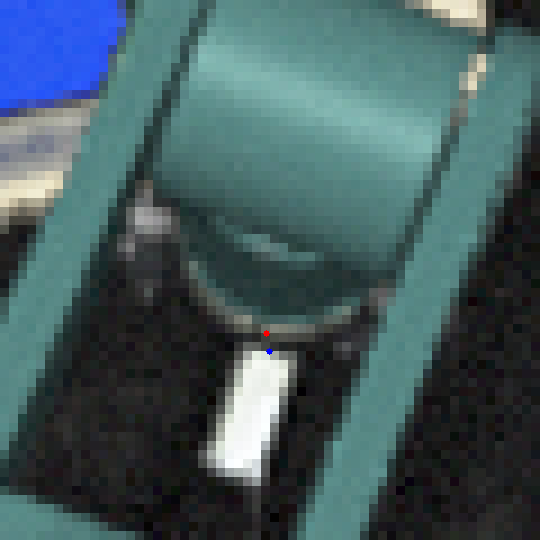

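```bash
python3 - <<'E'
from mv import *
from fit import *
load(); o=observe(); a=o["ee_rot"][2]; ax=np.array([np.cos(a),np.sin(a),0])
for s in(-.0425,-.057,.0425,.057):
    q=proj("scene",o["ee_pos"]+s*ax+[0,0,.013])[0]; print(s,(q-[315,165]+.5)*7)
E
```

```text
-0.0425 [277.71710073 278.68981189]
-0.057 [289.8916934  294.58922553]
0.0425 [210.15506325 190.45714488]
0.057 [199.23970881 176.20223385]
```

play_rows([
  {"x": -0.01, "y": 0.33, "z": -0.016, "rx": 0, "ry": 0, "rz": 0, "grip": 100},
  {"x": -0.01, "y": 0.33, "z": -0.016, "rx": 0, "ry": 0, "rz": 0, "grip": 100},
  {"x": -0.01, "y": 0.33, "z": -0.016, "rx": 0, "ry": 0, "rz": 0, "grip": 100},
  {"x": -0.01, "y": 0.33, "z": -0.016, "rx": 0, "ry": 0, "rz": 0, "grip": 100},
  {"x": -0.01, "y": 0.33, "z": -0.016, "rx": 0, "ry": 0, "rz": 0, "grip": 100},
])

```text
time: 4.2
ee_pos: [0.6294, -0.1637, 0.0329]
ee_rot: [-1.571, -0.0, 1.274]
ft_force: [0.6, 0.1, 0.2]
grip_width: 0.999
```

```bash
cat > look.py <<'E'
from mv import *
from fit import *
def look(tag,rois,pts={}):
    load()
    for n,(u,v,w,h) in rois.items():
        c=camera(n); s=int(min(780/w,590/h)); im=cv2.resize(c["frame"][:,:,::-1][v:v+h,u:u+w],None,fx=s,fy=s,interpolation=cv2.INTER_NEAREST)
        for p in pts:
            q=proj(n,p)[0]; cv2.circle(im,tuple(int(x) for x in (q-[u,v]+.5)*s),3,(0,0,255),-1)
        cv2.imwrite(f"pics/{tag}_{n}.png",im)
E
python3 - <<'E'
from look import *
show(); look("g2",dict(scene=(315,180,80,60)),[observe()["ee_pos"]])
E
```

```text
t 4.20 ee [ 0.6294 -0.1637  0.0329] rot [-1.5710e+00 -1.0000e-04  1.2736e+00] F [0.6  0.07 0.2 ] M [-0.05 -0.02 -0.01] g 0.999 q [-0.36  0.6   1.55  0.    0.99 -1.63]
```

View pics/g2_scene.png

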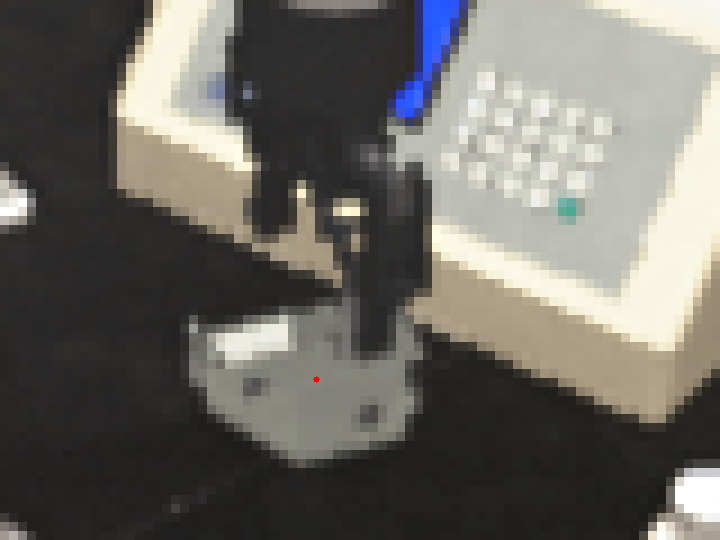

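```bash
python3 - <<'E'
from look import *
load(); o=observe(); a=o["ee_rot"][2]; ax=np.array([np.cos(a),np.sin(a),0]); bx=np.array([np.sin(a),-np.cos(a),0])
for s in (-.05,.05):
  for dz in (.0,.013,.025,.035):
    print(s,dz,[((proj("scene",o["ee_pos"]+s*ax+w*bx+[0,0,dz])[0]-[315,180]+.5)*9).round() for w in(-.011,0,.011)])
E
```

```text
-0.05 0.0 [array([346., 454.]), array([370., 448.]), array([395., 441.])]
-0.05 0.013 [array([347., 430.]), array([372., 424.]), array([396., 417.])]
-0.05 0.025 [array([349., 408.]), array([373., 401.]), array([397., 395.])]
-0.05 0.035 [array([350., 389.]), array([374., 382.]), array([399., 376.])]
0.05 0.0 [array([249., 315.]), array([272., 309.]), array([295., 303.])]
0.05 0.013 [array([250., 291.]), array([273., 286.]), array([296., 280.])]
0.05 0.025 [array([250., 269.]), array([274., 264.]), array([297., 258.])]
0.05 0.035 [array([251., 251.]), array([274., 245.]), array([298., 239.])]
```

play_rows([
  {"x": 0, "y": 0, "z": 0, "rx": 0, "ry": 0, "rz": 0, "grip": 45},
  {"x": 0, "y": 0, "z": 0, "rx": 0, "ry": 0, "rz": 0, "grip": 45},
  {"x": 0, "y": 0, "z": 0, "rx": 0, "ry": 0, "rz": 0, "grip": 45},
  {"x": 0, "y": 0, "z": 0, "rx": 0, "ry": 0, "rz": 0, "grip": 45},
  {"x": 0, "y": 0, "z": 0, "rx": 0, "ry": 0, "rz": 0, "grip": 45},
])

```text
time: 4.67
ee_pos: [0.6297, -0.1648, 0.0326]
ee_rot: [-1.572, 0.0, 1.273]
ft_force: [-0.3, -0.4, -1.2]
grip_width: 0.453
```

```bash
python3 - <<'E'
from look import *
show(); look("g3",dict(scene=(315,180,80,60)),[observe()["ee_pos"]])
E
```

```text
t 4.67 ee [ 0.6297 -0.1648  0.0326] rot [-1.5719e+00  2.0000e-04  1.2725e+00] F [-0.33 -0.44 -1.16] M [-0.01  0.02  0.01] g 0.453 q [-0.36  0.6   1.55 -0.    0.99 -1.63]
```

View pics/g3_scene.png

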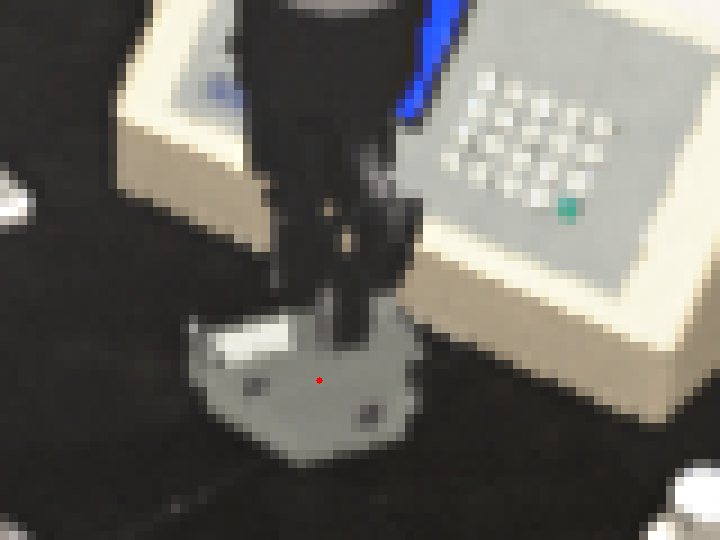

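play_rows([
  {"x": 0, "y": 0.04, "z": 0, "rx": 0, "ry": 0, "rz": 0, "grip": 45},
  {"x": 0, "y": 0.06, "z": 0, "rx": 0, "ry": 0, "rz": 0, "grip": 45},
  {"x": 0, "y": 0.06, "z": 0, "rx": 0, "ry": 0, "rz": 0, "grip": 45},
])

```text
time: 4.97
ee_pos: [0.6275, -0.1641, 0.0115]
ee_rot: [-1.567, -0.0, 1.273]
ft_force: [0.4, 0.1, 0.5]
grip_width: 0.449
```

```bash
python3 - <<'E'
from look import *
show(); look("g4",dict(scene=(315,180,80,60)),[observe()["ee_pos"]])
E
```

```text
t 4.97 ee [ 0.6275 -0.1641  0.0115] rot [-1.5669e+00 -1.0000e-04  1.2725e+00] F [0.45 0.08 0.47] M [ 0.03  0.04 -0.05] g 0.449 q [-0.36  0.63  1.56 -0.    0.95 -1.63]
```

View pics/g4_scene.png

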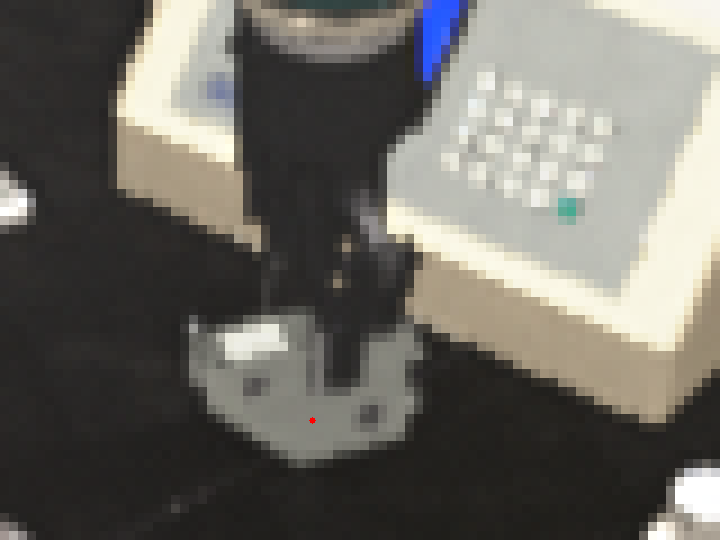

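play_rows([
  {"x": 0, "y": -0.015, "z": 0.008, "rx": 0, "ry": 0, "rz": 0, "grip": 45},
  {"x": 0, "y": -0.015, "z": 0.008, "rx": 0, "ry": 0, "rz": 0, "grip": 0},
  {"x": 0, "y": -0.015, "z": 0.008, "rx": 0, "ry": 0, "rz": 0, "grip": 0},
  {"x": 0, "y": -0.015, "z": 0.008, "rx": 0, "ry": 0, "rz": 0, "grip": 0},
  {"x": 0, "y": -0.015, "z": 0.008, "rx": 0, "ry": 0, "rz": 0, "grip": 0},
  {"x": 0, "y": -0.015, "z": 0.008, "rx": 0, "ry": 0, "rz": 0, "grip": 0},
])

```text
time: 5.52
ee_pos: [0.6272, -0.1642, 0.0191]
ee_rot: [-1.571, 0.0, 1.273]
ft_force: [-2.8, 0.1, 6.0]
grip_width: 0.266
```

```bash
python3 - <<'E'
from look import *
show(); look("g5",dict(scene=(315,180,80,60)),[observe()["ee_pos"]])
E
```

```text
t 5.52 ee [ 0.6272 -0.1642  0.0191] rot [-1.5714e+00  4.0000e-04  1.2727e+00] F [-2.81  0.12  5.97] M [-0.09  0.38 -0.03] g 0.266 q [-0.36  0.62  1.57 -0.    0.96 -1.63]
```

View pics/g5_scene.png

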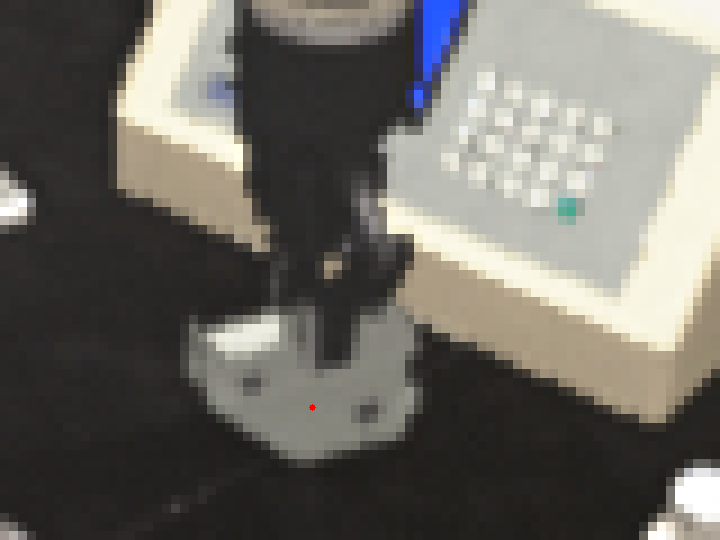

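play_rows([
  {"x": 0, "y": -0.1, "z": 0, "rx": 0, "ry": 0, "rz": 0, "grip": 0},
  {"x": 0, "y": -0.2, "z": 0.1, "rx": 0, "ry": 0, "rz": 0, "grip": 0},
  {"x": 0, "y": -0.3, "z": 0.2, "rx": 0, "ry": 0, "rz": 0, "grip": 0},
  {"x": 0, "y": -0.38, "z": 0.3, "rx": 0, "ry": 0, "rz": 0, "grip": 0},
  {"x": 0, "y": -0.38, "z": 0.4, "rx": 0, "ry": 0, "rz": 0, "grip": 0},
  {"x": 0, "y": -0.38, "z": 0.4, "rx": 0, "ry": 0, "rz": 0, "grip": 0},
])

```text
time: 6.07
ee_pos: [0.506, -0.1261, 0.1329]
ee_rot: [-1.566, -0.0, 1.273]
ft_force: [-1.5, 1.1, -2.6]
grip_width: 0.264
```

```bash
python3 - <<'E'
from look import *
show(); to([.52,.096,.129],1.4168); look("g6",dict(scene=(275,150,100,75)),[observe()["ee_pos"]])
E
```

```text
t 6.07 ee [ 0.506  -0.1261  0.1329] rot [-1.5658e+00 -4.0000e-04  1.2729e+00] F [-1.47  1.05 -2.61] M [ 0.07  0.08 -0.04] g 0.264 q [-0.38  0.32  1.75  0.    1.07 -1.65]
xyz [0.7213 0.0141 0.1726] rxyz [-0.0016 -0.0458  0.0002] dist mm 222.5
```

View pics/g6_scene.png

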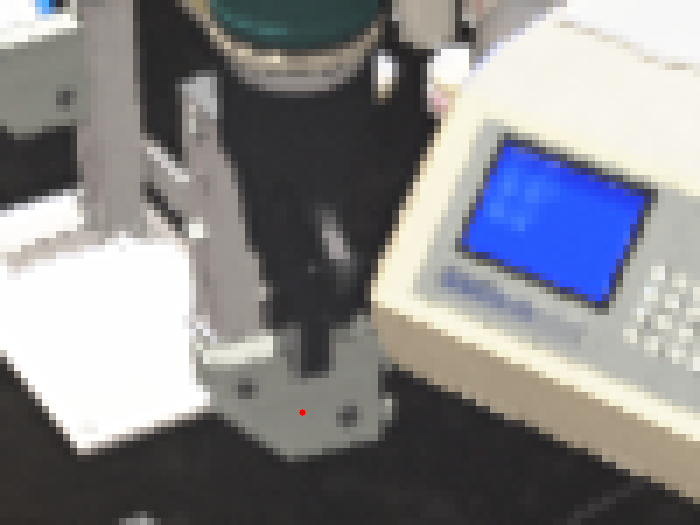

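play_rows([
  {"x": 0.14, "y": 0, "z": 0.1, "rx": 0, "ry": -0.01, "rz": 0, "grip": 0},
  {"x": 0.28, "y": 0, "z": 0.15, "rx": 0, "ry": -0.03, "rz": 0, "grip": 0},
  {"x": 0.42, "y": 0, "z": 0.18, "rx": 0, "ry": -0.046, "rz": 0, "grip": 0},
  {"x": 0.56, "y": 0.01, "z": 0.19, "rx": 0, "ry": -0.046, "rz": 0, "grip": 0},
  {"x": 0.7, "y": 0.01, "z": 0.19, "rx": 0, "ry": -0.046, "rz": 0, "grip": 0},
  {"x": 0.72, "y": 0.01, "z": 0.19, "rx": 0, "ry": -0.046, "rz": 0, "grip": 0},
  {"x": 0.72, "y": 0.01, "z": 0.19, "rx": 0, "ry": -0.046, "rz": 0, "grip": 0},
])

```text
time: 6.7
ee_pos: [0.5235, 0.0989, 0.1289]
ee_rot: [-1.573, -0.002, 1.421]
ft_force: [0.8, 0.4, -1.6]
grip_width: 0.262
```

```bash
cat > bro.py <<'E'
from look import *
from ov import overlay,boxedges
def X(x,y,z): return np.array([x,y,z])/1000.
br=[]
prof=[(0,0),(-50,0),(-92,44),(-92,72),(-89,72),(-89,64),(0,64),(0,48),(11,48),(11,33),(8,33),(8,40),(0,40)]
for y in(-12,12):
    for a,b in zip(prof[:7],prof[1:7]+prof[:1]): br.append((X(a[0],y,a[1]),X(b[0],y,b[1])))
for a,b in zip(prof[7:],prof[8:]): br.append((X(a[0],0,a[1]),X(b[0],0,b[1])))
STAND=boxedges(-105,45,-125,125,0,12)+boxedges(0,28,59,101,12,187)+boxedges(0,28,-101,-59,12,187)
DB=.0387; DZ=-.0187
def bpose(o):
    yaw=o["ee_rot"][2]-np.pi/2; p=o["ee_pos"]; return [p[0]+DB*np.cos(yaw),p[1]+DB*np.sin(yaw),p[2]+DZ,yaw]
SP=[.6052,.164,0,-.154]
def rel(o):
    """heel in nominal seat frame mm"""
    b=bpose(o); a=SP[3]; s=np.array([SP[0]+.08*np.sin(a),SP[1]-.08*np.cos(a)]); d=np.array(b[:2])-s
    return np.array([d@[np.cos(a),np.sin(a)],d@[-np.sin(a),np.cos(a)],b[2]+.064-.164])*1000, np.degrees(b[3]-a)
E
python3 - <<'E'
from bro import *
load(); show(); o=observe(); print(rel(o))
c=camera("scene"); overlay("scene",br,bpose(o),(260,130,90,70),"pics/h1.png",raw=c["frame"])
c=camera("top"); overlay("top",br,bpose(o),(215,130,90,80),"pics/h1t.png",raw=c["frame"])
E
```

```text
t 6.70 ee [0.5235 0.0989 0.1289] rot [-1.5725 -0.0022  1.4209] F [ 0.76  0.41 -1.62] M [ 0.02 -0.02  0.01] g 0.262 q [ 0.06  0.34  1.74  0.    1.06 -1.37]
(array([-32.00442762,   3.3066952 ,  10.24576404]), np.float64(0.233223530243425))
```

View pics/h1.png

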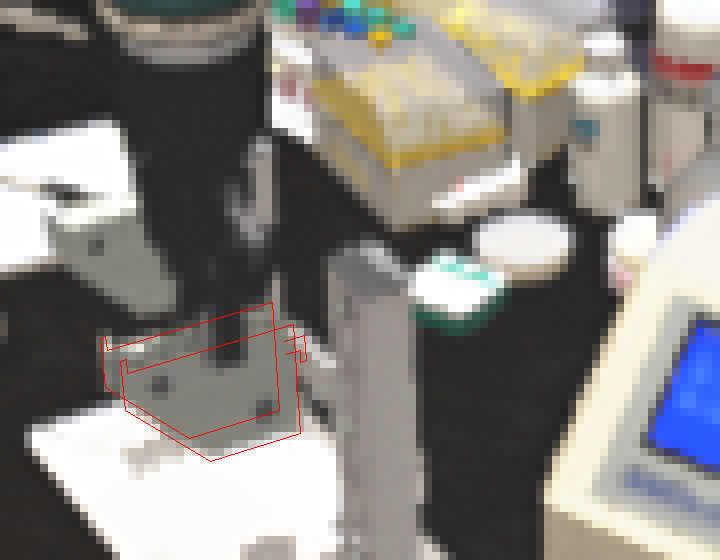

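View pics/h1t.png

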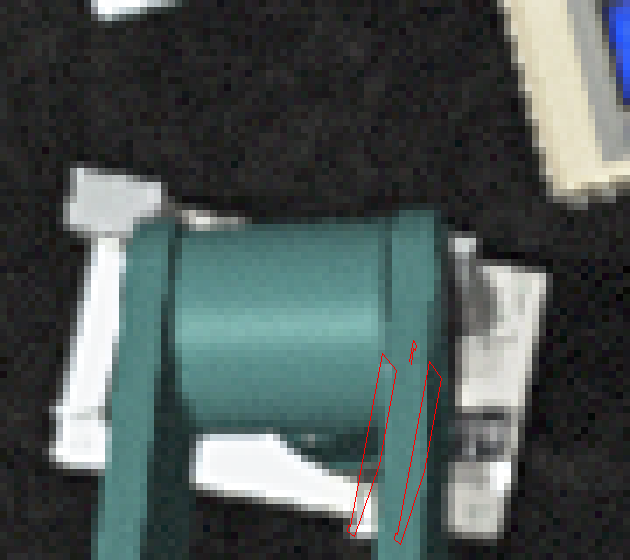

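play_rows([
  {"x": -0.005, "y": 0, "z": -0.025, "rx": 0, "ry": 0, "rz": 0, "grip": 0},
  {"x": -0.011, "y": 0, "z": -0.05, "rx": 0, "ry": 0, "rz": 0, "grip": 0},
  {"x": -0.011, "y": 0, "z": -0.05, "rx": 0, "ry": 0, "rz": 0, "grip": 0},
  {"x": -0.011, "y": 0, "z": -0.05, "rx": 0, "ry": 0, "rz": 0, "grip": 0},
])

```text
time: 7.13
ee_pos: [0.5365, 0.0876, 0.1293]
ee_rot: [-1.571, 0.0, 1.415]
ft_force: [-0.4, 0.6, -2.3]
grip_width: 0.265
```

```bash
python3 -c "
from bro import *
show(); print(rel(observe()))"
```

```text
t 7.13 ee [0.5365 0.0876 0.1293] rot [-1.5713e+00  1.0000e-04  1.4149e+00] F [-0.38  0.64 -2.35] M [ 0.04 -0.02  0.01] g 0.265 q [ 0.03  0.35  1.72 -0.    1.07 -1.38]
(array([-17.4433912 ,  -6.10307053,  10.61022517]), np.float64(-0.10839493783028618))
```

play_rows([
  {"x": 0, "y": 0, "z": 0, "rx": 0, "ry": 0, "rz": 0, "grip": 0},
  {"x": 0, "y": 0, "z": 0, "rx": 0, "ry": 0, "rz": 0, "grip": 0},
])

```text
time: 7.3
ee_pos: [0.5354, 0.0884, 0.1292]
ee_rot: [-1.57, 0.0, 1.416]
ft_force: [0.3, 0.3, -2.3]
grip_width: 0.263
```

```bash
python3 -c "
from bro import *
for i in range(3):
  show(); print(rel(observe())[0]); camera('scene')"
```

```text
t 7.30 ee [0.5354 0.0884 0.1292] rot [-1.5704e+00  1.0000e-04  1.4162e+00] F [ 0.33  0.29 -2.26] M [ 0.   -0.03 -0.02] g 0.263 q [ 0.04  0.35  1.72 -0.    1.07 -1.38]
[-18.73126301  -5.41326927  10.5498526 ]
t 7.35 ee [0.5353 0.0886 0.1293] rot [-1.5705e+00  1.0000e-04  1.4164e+00] F [-0.53 -1.41 -1.68] M [-0.06 -0.03 -0.01] g 0.261 q [ 0.04  0.35  1.72 -0.    1.07 -1.38]
[-18.77731158  -5.24045406  10.58993379]
t 7.40 ee [0.5353 0.0887 0.1293] rot [-1.5705e+00  1.0000e-04  1.4167e+00] F [ 0.58 -0.21 -0.84] M [ 0.   -0.03  0.02] g 0.264 q [ 0.04  0.35  1.72 -0.    1.07 -1.38]
[-18.79240341  -5.08643568  10.61219253]
```

play_rows([
  {"x": 0.008, "y": 0, "z": -0.01, "rx": 0, "ry": 0, "rz": 0, "grip": 0},
  {"x": 0.017, "y": 0.002, "z": -0.015, "rx": 0, "ry": 0, "rz": 0, "grip": 0},
  {"x": 0.017, "y": 0.002, "z": -0.018, "rx": 0, "ry": 0, "rz": 0, "grip": 0},
  {"x": 0.017, "y": 0.002, "z": -0.018, "rx": 0, "ry": 0, "rz": 0, "grip": 0},
  {"x": 0.017, "y": 0.002, "z": -0.018, "rx": 0, "ry": 0, "rz": 0, "grip": 0},
])

```text
time: 7.87
ee_pos: [0.5418, 0.0933, 0.1287]
ee_rot: [-1.571, 0.0, 1.417]
ft_force: [0.1, -0.7, -1.7]
grip_width: 0.266
```

```bash
python3 -c "
from bro import *
show(); print(rel(observe()))"
```

```text
t 7.87 ee [0.5418 0.0933 0.1287] rot [-1.5707e+00  2.0000e-04  1.4174e+00] F [ 0.13 -0.73 -1.69] M [ 0.02 -0.03 -0.04] g 0.266 q [ 0.04  0.36  1.7  -0.    1.08 -1.37]
(array([-13.14678975,   0.44113245,   9.95470211]), np.float64(0.0340035471125832))
```

Good and settled. I'll advance in small steps.

play_rows([
  {"x": 0, "y": 0, "z": -0.004, "rx": 0, "ry": 0, "rz": 0, "grip": 0},
  {"x": 0, "y": 0, "z": -0.008, "rx": 0, "ry": 0, "rz": 0, "grip": 0},
  {"x": 0, "y": 0, "z": -0.01, "rx": 0, "ry": 0, "rz": 0, "grip": 0},
  {"x": 0, "y": 0, "z": -0.01, "rx": 0, "ry": 0, "rz": 0, "grip": 0},
])

```text
time: 8.2
ee_pos: [0.5444, 0.0927, 0.1286]
ee_rot: [-1.57, 0.0, 1.417]
ft_force: [-2.3, 0.5, -0.6]
grip_width: 0.264
```

```bash
python3 -c "
from bro import *
show(); print(rel(observe()))"
```

```text
t 8.20 ee [0.5444 0.0927 0.1286] rot [-1.570e+00  1.000e-04  1.417e+00] F [-2.25  0.47 -0.63] M [ 0.07  0.24 -0.01] g 0.264 q [ 0.04  0.37  1.7   0.    1.08 -1.37]
(array([-10.48303463,   0.26410571,   9.94398796]), np.float64(0.009884173324203629))
```

play_rows([
  {"x": 0, "y": 0, "z": -0.003, "rx": 0, "ry": 0, "rz": 0, "grip": 0},
  {"x": 0, "y": 0, "z": -0.006, "rx": 0, "ry": 0, "rz": 0, "grip": 0},
  {"x": 0, "y": 0, "z": -0.006, "rx": 0, "ry": 0, "rz": 0, "grip": 0},
])

```text
time: 8.45
ee_pos: [0.5447, 0.0926, 0.1284]
ee_rot: [-1.567, 0.0, 1.417]
ft_force: [-5.1, 0.7, 0.9]
grip_width: 0.265
```

```bash
python3 -c "
from bro import *
show(); print(rel(observe()))"
```

```text
t 8.45 ee [0.5447 0.0926 0.1284] rot [-1.5673e+00  3.0000e-04  1.4171e+00] F [-5.09  0.66  0.94] M [0.17 0.94 0.02] g 0.265 q [ 0.04  0.37  1.69  0.    1.08 -1.37]
(array([-10.1733198 ,   0.20647666,   9.73914324]), np.float64(0.01659904687780441))
```

play_rows([
  {"x": 0.004, "y": 0, "z": 0, "rx": 0, "ry": 0, "rz": 0, "grip": 0},
  {"x": 0.008, "y": 0, "z": 0, "rx": 0, "ry": 0, "rz": 0, "grip": 0},
  {"x": 0.012, "y": 0, "z": 0, "rx": 0, "ry": 0, "rz": 0, "grip": 0},
  {"x": 0.012, "y": 0, "z": 0, "rx": 0, "ry": 0, "rz": 0, "grip": 0},
])

```text
time: 8.78
ee_pos: [0.5453, 0.0957, 0.128]
ee_rot: [-1.568, 0.001, 1.417]
ft_force: [-5.1, -1.7, -1.8]
grip_width: 0.261
```

```bash
python3 -c "
from bro import *
show(); print(rel(observe()))"
```

```text
t 8.78 ee [0.5453 0.0957 0.128 ] rot [-1.5675e+00  1.3000e-03  1.4172e+00] F [-5.07 -1.68 -1.83] M [-0.27  1.01 -0.1 ] g 0.261 q [ 0.05  0.37  1.69 -0.    1.08 -1.37]
(array([-10.0597067 ,   3.35004749,   9.34125034]), np.float64(0.021901634206485016))
```

play_rows([
  {"x": 0.004, "y": 0, "z": 0, "rx": 0, "ry": 0, "rz": 0, "grip": 0},
  {"x": 0.008, "y": 0, "z": 0, "rx": 0, "ry": 0, "rz": 0, "grip": 0},
  {"x": 0.012, "y": 0, "z": 0, "rx": 0, "ry": 0, "rz": 0, "grip": 0},
  {"x": 0.012, "y": 0, "z": 0, "rx": 0, "ry": 0, "rz": 0, "grip": 0},
])

```text
time: 9.12
ee_pos: [0.5458, 0.0993, 0.128]
ee_rot: [-1.567, 0.001, 1.417]
ft_force: [-5.1, -1.6, -1.3]
grip_width: 0.265
```

```bash
python3 -c "
from bro import *
show(); print(rel(observe()))"
```

```text
t 9.12 ee [0.5458 0.0993 0.128 ] rot [-1.5675e+00  1.3000e-03  1.4171e+00] F [-5.07 -1.64 -1.28] M [-0.27  1.03 -0.08] g 0.265 q [ 0.06  0.37  1.69 -0.    1.08 -1.36]
(array([-10.03388681,   6.9470734 ,   9.26113176]), np.float64(0.017915087022015067))
```

play_rows([
  {"x": 0.004, "y": 0, "z": 0, "rx": 0, "ry": 0, "rz": 0, "grip": 0},
  {"x": 0.008, "y": 0, "z": 0, "rx": 0, "ry": 0, "rz": 0, "grip": 0},
  {"x": 0.008, "y": 0, "z": 0, "rx": 0, "ry": 0, "rz": 0, "grip": 0},
])

```text
time: 9.37
ee_pos: [0.5463, 0.1017, 0.128]
ee_rot: [-1.568, 0.001, 1.417]
ft_force: [-4.9, -1.6, -2.3]
grip_width: 0.258
```

```bash
python3 -c "
from bro import *
show(); print(rel(observe()))"
```

```text
t 9.37 ee [0.5463 0.1017 0.128 ] rot [-1.5677e+00  1.2000e-03  1.4171e+00] F [-4.86 -1.63 -2.34] M [-0.28  1.08 -0.16] g 0.258 q [ 0.06  0.37  1.69 -0.    1.08 -1.36]
(array([-9.92143308,  9.40879016,  9.30666231]), np.float64(0.017683422129071643))
```

play_rows([
  {"x": -0.006, "y": -0.003, "z": 0, "rx": 0, "ry": 0, "rz": 0, "grip": 0},
  {"x": -0.012, "y": -0.003, "z": 0, "rx": 0, "ry": 0, "rz": 0, "grip": 0},
  {"x": -0.018, "y": -0.003, "z": 0, "rx": 0, "ry": 0, "rz": 0, "grip": 0},
  {"x": -0.024, "y": -0.003, "z": 0, "rx": 0, "ry": 0, "rz": 0, "grip": 0},
  {"x": -0.029, "y": -0.003, "z": 0, "rx": 0, "ry": 0, "rz": 0, "grip": 0},
  {"x": -0.034, "y": -0.003, "z": 0, "rx": 0, "ry": 0, "rz": 0, "grip": 0},
  {"x": -0.039, "y": -0.003, "z": 0, "rx": 0, "ry": 0, "rz": 0, "grip": 0},
  {"x": -0.039, "y": -0.003, "z": 0, "rx": 0, "ry": 0, "rz": 0, "grip": 0},
])

```text
time: 10.03
ee_pos: [0.5455, 0.0909, 0.1294]
ee_rot: [-1.57, -0.001, 1.417]
ft_force: [-0.0, -0.9, -1.7]
grip_width: 0.262
```

```bash
python3 -c "
from bro import *
show(); print(rel(observe()))"
```

```text
t 10.03 ee [0.5455 0.0909 0.1294] rot [-1.5697e+00 -8.0000e-04  1.4172e+00] F [-0.   -0.93 -1.71] M [-0.15  0.08 -0.11] g 0.262 q [ 0.04  0.37  1.69  0.    1.08 -1.38]
(array([-9.04740842, -1.39239455, 10.65191262]), np.float64(0.02390871667348137))
```

play_rows([
  {"x": 0, "y": 0, "z": -0.004, "rx": 0, "ry": 0, "rz": 0, "grip": 0},
  {"x": 0, "y": 0, "z": -0.008, "rx": 0, "ry": 0, "rz": 0, "grip": 0},
  {"x": 0, "y": 0, "z": -0.01, "rx": 0, "ry": 0, "rz": 0, "grip": 0},
  {"x": 0, "y": 0, "z": -0.01, "rx": 0, "ry": 0, "rz": 0, "grip": 0},
])

```text
time: 10.37
ee_pos: [0.5501, 0.0893, 0.1299]
ee_rot: [-1.572, 0.001, 1.417]
ft_force: [-1.1, -2.8, -1.0]
grip_width: 0.265
```

```bash
python3 -c "
from bro import *
show(); print(rel(observe()))"
```

```text
t 10.37 ee [0.5501 0.0893 0.1299] rot [-1.5723e+00  6.0000e-04  1.4169e+00] F [-1.15 -2.78 -1.02] M [-0.52  0.2  -0.15] g 0.265 q [ 0.04  0.37  1.69 -0.    1.08 -1.38]
(array([-4.3291129 , -2.22481582, 11.18234169]), np.float64(0.006399606721188093))
```

play_rows([
  {"x": -0.004, "y": 0, "z": -0.003, "rx": 0, "ry": 0, "rz": 0, "grip": 0},
  {"x": -0.005, "y": 0, "z": -0.007, "rx": 0, "ry": 0, "rz": 0, "grip": 0},
  {"x": -0.005, "y": 0, "z": -0.012, "rx": 0, "ry": 0, "rz": 0, "grip": 0},
  {"x": -0.005, "y": 0, "z": -0.014, "rx": 0, "ry": 0, "rz": 0, "grip": 0},
  {"x": -0.005, "y": 0, "z": -0.014, "rx": 0, "ry": 0, "rz": 0, "grip": 0},
])

```text
time: 10.78
ee_pos: [0.5528, 0.0884, 0.1296]
ee_rot: [-1.57, -0.001, 1.417]
ft_force: [-4.3, 2.7, 0.7]
grip_width: 0.261
```

```bash
python3 -c "
from bro import *
show(); print(rel(observe()))"
```

```text
t 10.78 ee [0.5528 0.0884 0.1296] rot [-1.5700e+00 -8.0000e-04  1.4172e+00] F [-4.31  2.67  0.69] M [0.48 0.63 0.03] g 0.261 q [ 0.03  0.38  1.68  0.    1.09 -1.38]
(array([-1.50821074, -2.7013488 , 10.94079797]), np.float64(0.024791095480051754))
```

play_rows([
  {"x": 0.0025, "y": 0, "z": -0.004, "rx": 0, "ry": 0, "rz": 0, "grip": 0},
  {"x": 0.0025, "y": 0, "z": -0.008, "rx": 0, "ry": 0, "rz": 0, "grip": 0},
  {"x": 0.0025, "y": 0, "z": -0.012, "rx": 0, "ry": 0, "rz": 0, "grip": 0},
  {"x": 0.0025, "y": 0, "z": -0.012, "rx": 0, "ry": 0, "rz": 0, "grip": 0},
])

```text
time: 11.12
ee_pos: [0.5548, 0.0882, 0.1294]
ee_rot: [-1.567, 0.0, 1.417]
ft_force: [-8.3, 1.5, 4.9]
grip_width: 0.264
```

```bash
python3 -c "
from bro import *
show(); print(rel(observe()))"
```

```text
t 11.12 ee [0.5548 0.0882 0.1294] rot [-1.5670e+00  4.0000e-04  1.4172e+00] F [-8.3   1.46  4.95] M [ 0.19  1.26 -0.07] g 0.264 q [ 0.03  0.38  1.67  0.    1.09 -1.38]
(array([ 0.48371494, -2.59432827, 10.71617323]), np.float64(0.02250920014098412))
```

play_rows([
  {"x": 0, "y": 0.004, "z": -0.002, "rx": 0, "ry": 0, "rz": 0, "grip": 0},
  {"x": 0, "y": 0.008, "z": -0.002, "rx": 0, "ry": 0, "rz": 0, "grip": 0},
  {"x": 0, "y": 0.012, "z": -0.002, "rx": 0, "ry": 0, "rz": 0, "grip": 0},
  {"x": 0, "y": 0.016, "z": -0.002, "rx": 0, "ry": 0, "rz": 0, "grip": 0},
  {"x": 0, "y": 0.016, "z": -0.002, "rx": 0, "ry": 0, "rz": 0, "grip": 0},
])

```text
time: 11.53
ee_pos: [0.5548, 0.0882, 0.1244]
ee_rot: [-1.566, 0.0, 1.417]
ft_force: [-9.2, 2.2, 2.5]
grip_width: 0.26
```

```bash
python3 -c "
from bro import *
show(); print(rel(observe()))"
```

```text
t 11.53 ee [0.5548 0.0882 0.1244] rot [-1.5662e+00  5.0000e-04  1.4172e+00] F [-9.2   2.24  2.54] M [ 0.21  1.32 -0.04] g 0.260 q [ 0.03  0.39  1.68  0.    1.08 -1.38]
(array([ 0.49380153, -2.60668953,  5.6734034 ]), np.float64(0.025095921769068077))
```

play_rows([
  {"x": 0.002, "y": 0.004, "z": 0.003, "rx": 0, "ry": 0, "rz": 0, "grip": 0},
  {"x": 0.002, "y": 0.008, "z": 0.003, "rx": 0, "ry": 0, "rz": 0, "grip": 0},
  {"x": 0.002, "y": 0.012, "z": 0.003, "rx": 0, "ry": 0, "rz": 0, "grip": 0},
  {"x": 0.002, "y": 0.012, "z": 0.003, "rx": 0, "ry": 0, "rz": 0, "grip": 0},
])

```text
time: 11.87
ee_pos: [0.5546, 0.0885, 0.1215]
ee_rot: [-1.568, 0.001, 1.417]
ft_force: [-9.0, -0.9, 7.8]
grip_width: 0.263
```

```bash
python3 -c "
from bro import *
show(); print(rel(observe()))"
```

```text
t 11.87 ee [0.5546 0.0885 0.1215] rot [-1.5675e+00  1.0000e-03  1.4172e+00] F [-9.   -0.89  7.82] M [-0.11  1.34 -0.07] g 0.263 q [ 0.04  0.39  1.68 -0.    1.07 -1.38]
(array([ 0.24012364, -2.35061601,  2.82510341]), np.float64(0.023135012541596552))
```

play_rows([
  {"x": 0, "y": 0.004, "z": 0, "rx": 0, "ry": 0, "rz": 0, "grip": 0},
  {"x": 0, "y": 0.008, "z": 0, "rx": 0, "ry": 0, "rz": 0, "grip": 0},
  {"x": 0, "y": 0.008, "z": 0, "rx": 0, "ry": 0, "rz": 0, "grip": 0},
])

```text
time: 12.12
ee_pos: [0.555, 0.0885, 0.1197]
ee_rot: [-1.568, 0.001, 1.417]
ft_force: [-10.0, 0.6, 11.2]
grip_width: 0.264
```

```bash
python3 -c "
from bro import *
show(); print(rel(observe()))"
```

```text
t 12.12 ee [0.555  0.0885 0.1197] rot [-1.5685e+00  9.0000e-04  1.4172e+00] F [-10.     0.58  11.21] M [-0.14  1.65 -0.12] g 0.264 q [ 0.04  0.39  1.68 -0.    1.07 -1.38]
(array([ 0.6427929 , -2.32059615,  1.03904787]), np.float64(0.020361033778336417))
```

play_rows([
  {"x": 0, "y": 0.004, "z": 0.004, "rx": 0, "ry": 0, "rz": 0, "grip": 0},
  {"x": 0, "y": 0.007, "z": 0.004, "rx": 0, "ry": 0, "rz": 0, "grip": 0},
  {"x": 0, "y": 0.007, "z": 0.004, "rx": 0, "ry": 0, "rz": 0, "grip": 0},
])

```text
time: 12.37
ee_pos: [0.5547, 0.0885, 0.1185]
ee_rot: [-1.57, 0.001, 1.417]
ft_force: [-9.8, -1.0, 15.5]
grip_width: 0.261
```

```bash
python3 -c "
from bro import *
show(); print(rel(observe()))"
```

```text
t 12.37 ee [0.5547 0.0885 0.1185] rot [-1.5704e+00  8.0000e-04  1.4173e+00] F [-9.82 -1.   15.5 ] M [-0.22  1.59 -0.12] g 0.261 q [ 0.04  0.39  1.69 -0.    1.06 -1.38]
(array([ 0.37277884, -2.30550671, -0.23587438]), np.float64(0.028365031896117287))
```

play_rows([
  {"x": 0, "y": 0.003, "z": 0, "rx": 0, "ry": 0, "rz": 0, "grip": 0},
  {"x": 0, "y": 0.005, "z": 0, "rx": 0, "ry": 0, "rz": 0, "grip": 0},
  {"x": 0, "y": 0.005, "z": 0, "rx": 0, "ry": 0, "rz": 0, "grip": 0},
])

```text
time: 12.62
ee_pos: [0.5546, 0.0886, 0.1182]
ee_rot: [-1.571, 0.001, 1.417]
ft_force: [-13.1, -1.2, 27.7]
grip_width: 0.266
```

```bash
python3 -c "
from bro import *
show(); print(rel(observe()))"
```

```text
t 12.62 ee [0.5546 0.0886 0.1182] rot [-1.5706e+00  7.0000e-04  1.4173e+00] F [-13.13  -1.2   27.74] M [-0.3   2.12 -0.15] g 0.266 q [ 0.04  0.39  1.69 -0.    1.06 -1.38]
(array([ 0.27242661, -2.28264785, -0.50206602]), np.float64(0.026257350303887126))
```

play_rows([
  {"x": 0, "y": -0.006, "z": 0.004, "rx": 0, "ry": 0, "rz": 0, "grip": 0},
  {"x": 0, "y": -0.01, "z": 0.008, "rx": 0, "ry": 0, "rz": 0, "grip": 0},
  {"x": 0, "y": -0.01, "z": 0.008, "rx": 0, "ry": 0, "rz": 0, "grip": 0},
])

```text
time: 12.87
ee_pos: [0.5546, 0.0886, 0.1197]
ee_rot: [-1.575, 0.001, 1.417]
ft_force: [-2.3, -2.5, 8.5]
grip_width: 0.262
```

```bash
python3 -c "
from bro import *
show(); print(rel(observe()))"
```

```text
t 12.87 ee [0.5546 0.0886 0.1197] rot [-1.5746e+00  5.0000e-04  1.4172e+00] F [-2.34 -2.45  8.52] M [-0.51  0.42 -0.13] g 0.262 q [ 0.04  0.39  1.69 -0.    1.06 -1.38]
(array([ 0.29901554, -2.29285683,  1.00160857]), np.float64(0.02592387000925983))
```

```bash
python3 - <<'E'
from bro import *
load(); o=observe()
c=camera("scene"); overlay("scene",[],bpose(o),(265,120,70,54),"pics/h2.png",raw=c["frame"])
overlay("scene",br,bpose(o),(265,120,70,54),"pics/h2o.png",raw=c["frame"])
E
```

```text
(no output)
```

View pics/h2.png

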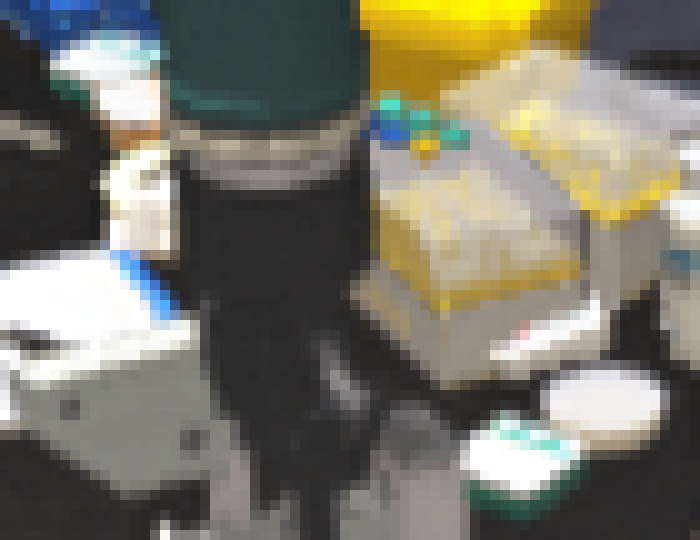

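View pics/h2o.png

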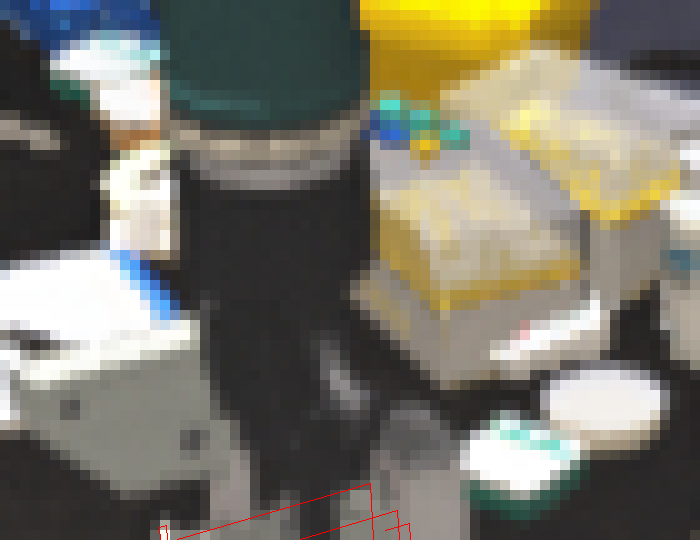

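play_rows([
  {"x": 0, "y": -0.004, "z": 0, "rx": 0, "ry": 0, "rz": 0, "grip": 0},
  {"x": 0, "y": -0.007, "z": 0, "rx": 0, "ry": 0, "rz": 0, "grip": 0},
  {"x": 0, "y": -0.007, "z": 0, "rx": 0, "ry": 0, "rz": 0, "grip": 0},
])

```text
time: 13.17
ee_pos: [0.5545, 0.0886, 0.1202]
ee_rot: [-1.573, 0.001, 1.417]
ft_force: [3.1, -3.8, -4.4]
grip_width: 0.266
```

```bash
python3 -c "
from bro import *
show(); print(rel(observe()))"
```

```text
t 13.17 ee [0.5545 0.0886 0.1202] rot [-1.5734e+00  5.0000e-04  1.4171e+00] F [ 3.09 -3.78 -4.43] M [-0.65 -0.51 -0.15] g 0.266 q [ 0.04  0.39  1.69 -0.    1.06 -1.38]
(array([ 0.18213721, -2.28464906,  1.53029348]), np.float64(0.015359999438341878))
```

play_rows([
  {"x": 0, "y": 0.002, "z": 0, "rx": 0, "ry": 0, "rz": 0, "grip": 60},
  {"x": 0, "y": 0.002, "z": 0, "rx": 0, "ry": 0, "rz": 0, "grip": 60},
  {"x": 0, "y": 0.002, "z": 0, "rx": 0, "ry": 0, "rz": 0, "grip": 60},
  {"x": 0, "y": -0.1, "z": 0, "rx": 0, "ry": 0, "rz": 0, "grip": 60},
  {"x": 0, "y": -0.2, "z": 0.1, "rx": 0, "ry": 0, "rz": 0, "grip": 60},
  {"x": 0, "y": -0.3, "z": 0.3, "rx": 0, "ry": 0, "rz": 0, "grip": 60},
  {"x": -0.2, "y": -0.3, "z": 0.3, "rx": 0, "ry": 0, "rz": 0, "grip": 60},
  {"x": -0.4, "y": -0.3, "z": 0.3, "rx": 0, "ry": 0, "rz": 0, "grip": 60},
])

```text
time: 13.83
ee_pos: [0.4539, 0.0259, 0.21]
ee_rot: [-1.572, -0.001, 1.423]
ft_force: [0.9, 0.3, -0.7]
grip_width: 0.603
```

```bash
python3 - <<'E'
from bro import *
load(); show()
p=[.5927+.0007,.0850,.100,-.154]
p=[p[0]-.0023*.153,p[1]-.0023*.988,p[2],p[3]]
P=[p[0],p[1],.1,p[3]]
for n,r in dict(scene=(265,125,70,60),top=(215,140,90,70)).items():
    f=[camera(n) for _ in range(3)]; m=np.mean([c["frame"].astype(float) for c in f],0); np.savez(f"{n}_b.npz",img=m,K=f[0]["mtx"],T=f[0]["world_from_camera"])
    overlay(n,[],P,r,f"pics/k_{n}.png",raw=m); overlay(n,br,P,r,f"pics/ko_{n}.png",raw=m)
E
```

```text
t 13.83 ee [0.4539 0.0259 0.21  ] rot [-1.5724e+00 -1.2000e-03  1.4232e+00] F [ 0.88  0.32 -0.73] M [-0.   -0.    0.01] g 0.603 q [-0.1   0.14  1.8   0.    1.21 -1.52]
```

View pics/k_scene.png

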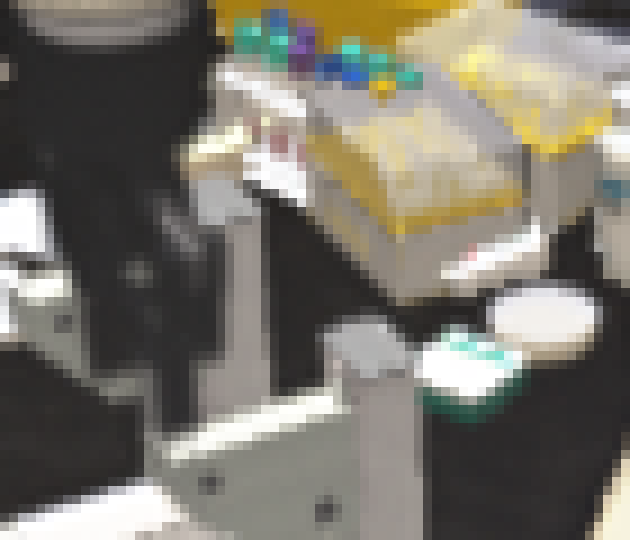

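View pics/ko_scene.png

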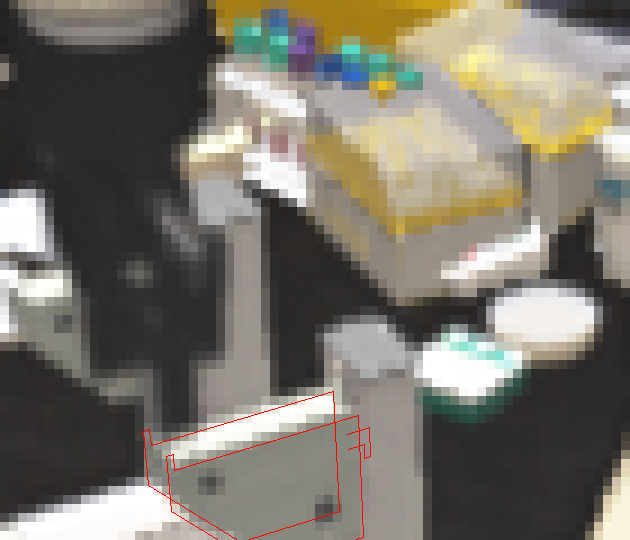

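View pics/ko_top.png

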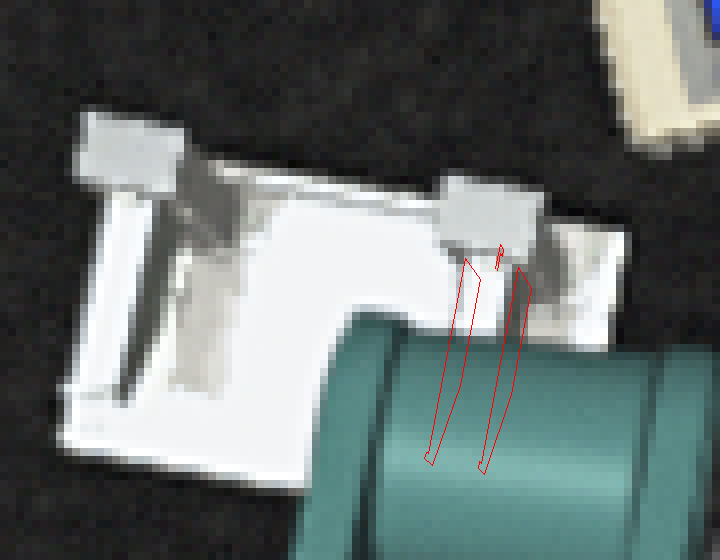

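```bash
python3 -c "
from mv import *
show(); to([.5686,.0864,.205],1.4168)"
```

```text
t 14.13 ee [0.4563 0.0242 0.2082] rot [-1.5709e+00 -6.0000e-04  1.4169e+00] F [-0.05  0.57 -0.45] M [-0.03 -0.01  0.03] g 0.602 q [-0.1   0.14  1.79  0.    1.21 -1.52]
xyz [ 0.2621  0.0109 -0.3381] rxyz [0.     0.     0.0002] dist mm 128.4
```

play_rows([
  {"x": 0.09, "y": 0, "z": -0.11, "rx": 0, "ry": 0, "rz": 0, "grip": 0},
  {"x": 0.18, "y": 0, "z": -0.22, "rx": 0, "ry": 0, "rz": 0, "grip": 0},
  {"x": 0.262, "y": 0.01, "z": -0.338, "rx": 0, "ry": 0, "rz": 0, "grip": 0},
  {"x": 0.262, "y": 0.01, "z": -0.338, "rx": 0, "ry": 0, "rz": 0, "grip": 0},
  {"x": 0.262, "y": 0.01, "z": -0.338, "rx": 0, "ry": 0, "rz": 0, "grip": 0},
  {"x": 0.262, "y": 0.01, "z": -0.338, "rx": 0, "ry": 0, "rz": 0, "grip": 0},
  {"x": 0.262, "y": 0.01, "z": -0.338, "rx": 0, "ry": 0, "rz": 0, "grip": 0},
])

```text
time: 14.72
ee_pos: [0.5667, 0.0862, 0.2046]
ee_rot: [-1.569, 0.001, 1.418]
ft_force: [-0.4, -0.6, -0.0]
grip_width: -0.003
```

```bash
python3 - <<'E'
from look import *
show(); look("p1",dict(scene=(265,125,70,60)),[observe()["ee_pos"]]); to([.5686,.0864,.175],1.4168)
E
```

```text
t 14.72 ee [0.5667 0.0862 0.2046] rot [-1.5686e+00  6.0000e-04  1.4180e+00] F [-0.39 -0.6  -0.02] M [-0.03 -0.04  0.02] g -0.003 q [ 0.03  0.32  1.56 -0.    1.27 -1.39]
xyz [ 0.0028  0.0996 -0.0059] rxyz [-0.0005  0.0002 -0.0001] dist mm 30.0
```

View pics/p1_scene.png

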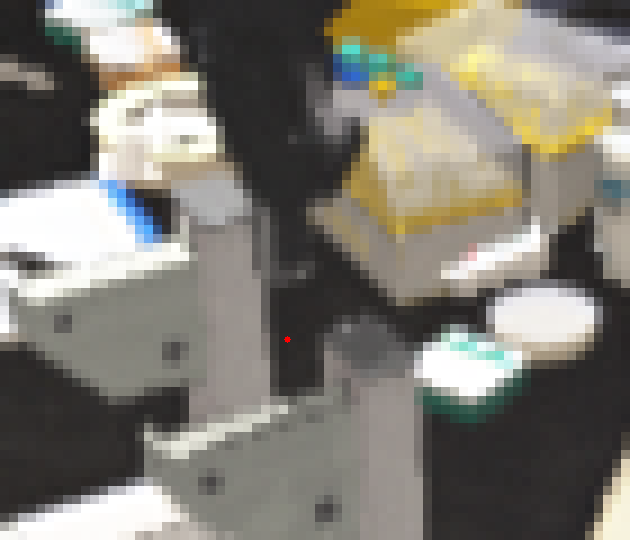

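play_rows([
  {"x": 0.003, "y": 0.06, "z": -0.006, "rx": 0, "ry": 0, "rz": 0, "grip": 0},
  {"x": 0.003, "y": 0.11, "z": -0.006, "rx": 0, "ry": 0, "rz": 0, "grip": 0},
  {"x": 0.003, "y": 0.125, "z": -0.006, "rx": 0, "ry": 0, "rz": 0, "grip": 0},
  {"x": 0.003, "y": 0.135, "z": -0.006, "rx": 0, "ry": 0, "rz": 0, "grip": 0},
  {"x": 0.003, "y": 0.135, "z": -0.006, "rx": 0, "ry": 0, "rz": 0, "grip": 0},
])

```text
time: 15.18
ee_pos: [0.5693, 0.0861, 0.1646]
ee_rot: [-1.57, 0.0, 1.417]
ft_force: [0.1, -0.2, 0.8]
grip_width: -0.001
```

```bash
python3 - <<'E'
from look import *
show(); 
E
```

```text
t 15.18 ee [0.5693 0.0861 0.1646] rot [-1.5699e+00  3.0000e-04  1.4166e+00] F [ 0.08 -0.24  0.84] M [0.02 0.03 0.02] g -0.001 q [ 0.03  0.36  1.61 -0.    1.18 -1.39]
```

play_rows([
  {"x": 0, "y": 0.004, "z": 0, "rx": 0, "ry": 0, "rz": 0, "grip": 0},
  {"x": 0, "y": 0.008, "z": 0, "rx": 0, "ry": 0, "rz": 0, "grip": 0},
  {"x": 0, "y": 0.008, "z": 0, "rx": 0, "ry": 0, "rz": 0, "grip": 0},
])

```text
time: 15.43
ee_pos: [0.5705, 0.0864, 0.1628]
ee_rot: [-1.572, -0.0, 1.417]
ft_force: [-0.0, 0.1, 0.8]
grip_width: 0.001
```

```bash
python3 - <<'E'
from look import *
show(); look("p2",dict(scene=(265,125,70,60)),[observe()["ee_pos"]])
E
```

```text
t 15.43 ee [0.5705 0.0864 0.1628] rot [-1.5718e+00 -1.0000e-04  1.4170e+00] F [-0.01  0.13  0.81] M [-0.01  0.02 -0.02] g 0.001 q [ 0.03  0.36  1.61 -0.    1.17 -1.39]
```

View pics/p2_scene.png

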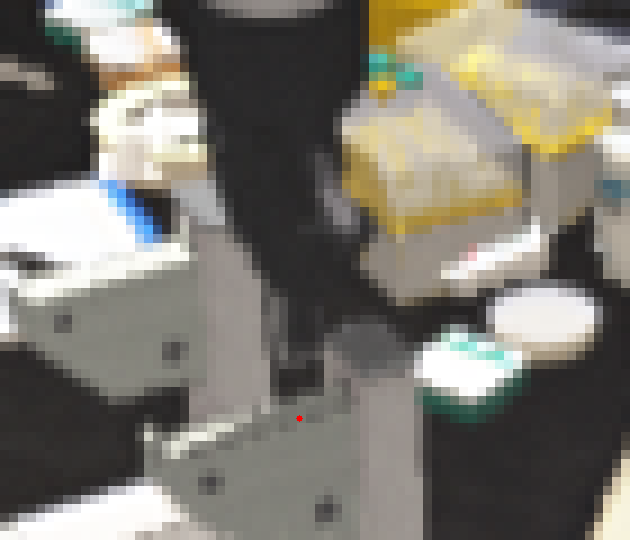

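play_rows([
  {"x": 0, "y": 0.004, "z": 0, "rx": 0, "ry": 0, "rz": 0, "grip": 0},
  {"x": 0, "y": 0.008, "z": 0, "rx": 0, "ry": 0, "rz": 0, "grip": 0},
  {"x": 0, "y": 0.012, "z": 0, "rx": 0, "ry": 0, "rz": 0, "grip": 0},
  {"x": 0, "y": 0.012, "z": 0, "rx": 0, "ry": 0, "rz": 0, "grip": 0},
])

```text
time: 15.82
ee_pos: [0.5699, 0.0864, 0.1584]
ee_rot: [-1.57, 0.0, 1.417]
ft_force: [0.5, 0.6, -0.9]
grip_width: 0.005
```

```bash
python3 - <<'E'
from look import *
show()
E
```

```text
t 15.82 ee [0.5699 0.0864 0.1584] rot [-1.5703e+00  2.0000e-04  1.4171e+00] F [ 0.55  0.63 -0.93] M [ 0.04 -0.01  0.01] g 0.005 q [ 0.03  0.37  1.61 -0.    1.16 -1.39]
```

play_rows([
  {"x": 0, "y": 0.015, "z": 0, "rx": 0, "ry": 0, "rz": 0, "grip": 0},
  {"x": 0, "y": 0.03, "z": 0, "rx": 0, "ry": 0, "rz": 0, "grip": 0},
  {"x": 0, "y": 0.045, "z": 0, "rx": 0, "ry": 0, "rz": 0, "grip": 0},
  {"x": 0, "y": 0.055, "z": 0, "rx": 0, "ry": 0, "rz": 0, "grip": 0},
  {"x": 0, "y": 0.055, "z": 0, "rx": 0, "ry": 0, "rz": 0, "grip": 0},
])

```text
time: 16.23
ee_pos: [0.5694, 0.0864, 0.1411]
ee_rot: [-1.569, 0.0, 1.417]
ft_force: [-0.4, -0.4, -0.6]
grip_width: 0.0
```

```bash
python3 - <<'E'
from look import *
show(); look("p3",dict(scene=(265,125,70,60)),[observe()["ee_pos"]])
E
```

```text
t 16.23 ee [0.5694 0.0864 0.1411] rot [-1.5690e+00  4.0000e-04  1.4171e+00] F [-0.44 -0.39 -0.6 ] M [-0.01  0.01 -0.01] g 0.000 q [ 0.03  0.38  1.63 -0.    1.13 -1.39]
```

View pics/p3_scene.png

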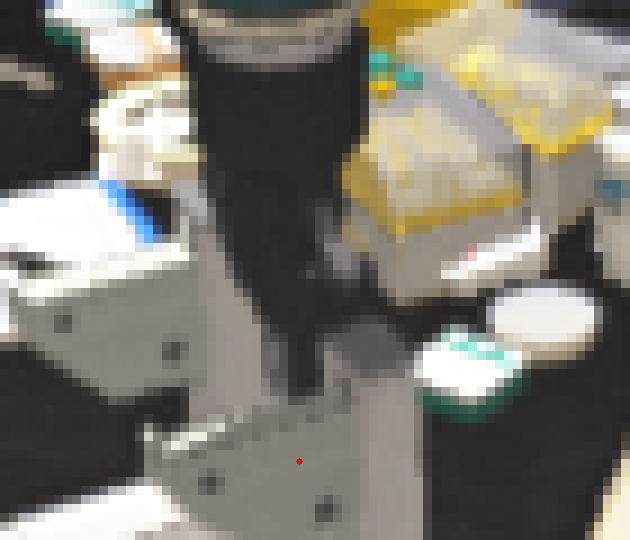

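play_rows([
  {"x": 0, "y": 0.006, "z": 0, "rx": 0, "ry": 0, "rz": 0, "grip": 0},
  {"x": 0, "y": 0.012, "z": 0, "rx": 0, "ry": 0, "rz": 0, "grip": 0},
  {"x": 0, "y": 0.015, "z": 0, "rx": 0, "ry": 0, "rz": 0, "grip": 0},
  {"x": 0, "y": 0.015, "z": 0, "rx": 0, "ry": 0, "rz": 0, "grip": 0},
])

```text
time: 16.62
ee_pos: [0.57, 0.0864, 0.1375]
ee_rot: [-1.571, 0.0, 1.417]
ft_force: [-0.4, 1.1, 0.7]
grip_width: -0.001
```

```bash
python3 - <<'E'
from look import *
show()
E
```

```text
t 16.62 ee [0.57   0.0864 0.1375] rot [-1.5705e+00  2.0000e-04  1.4171e+00] F [-0.39  1.08  0.72] M [-0.01 -0.02  0.01] g -0.001 q [ 0.03  0.39  1.63 -0.    1.12 -1.39]
```

play_rows([
  {"x": 0, "y": 0.006, "z": 0, "rx": 0, "ry": 0, "rz": 0, "grip": 0},
  {"x": 0, "y": 0.012, "z": 0, "rx": 0, "ry": 0, "rz": 0, "grip": 0},
  {"x": 0, "y": 0.012, "z": 0, "rx": 0, "ry": 0, "rz": 0, "grip": 0},
])

```text
time: 16.87
ee_pos: [0.5697, 0.0863, 0.134]
ee_rot: [-1.57, 0.001, 1.417]
ft_force: [-0.8, -0.1, 2.5]
grip_width: -0.005
```

```bash
python3 - <<'E'
from look import *
show()
E
```

```text
t 16.87 ee [0.5697 0.0863 0.134 ] rot [-1.5701e+00  5.0000e-04  1.4172e+00] F [-0.85 -0.11  2.5 ] M [-0.14  0.21 -0.03] g -0.005 q [ 0.03  0.39  1.64 -0.    1.11 -1.39]
```

play_rows([
  {"x": 0, "y": 0.004, "z": 0, "rx": 0, "ry": 0, "rz": 0, "grip": 0},
  {"x": 0, "y": 0.006, "z": 0, "rx": 0, "ry": 0, "rz": 0, "grip": 0},
  {"x": 0, "y": 0.006, "z": 0, "rx": 0, "ry": 0, "rz": 0, "grip": 0},
])

```text
time: 17.12
ee_pos: [0.57, 0.0863, 0.133]
ee_rot: [-1.571, 0.0, 1.417]
ft_force: [-3.2, -1.2, 9.0]
grip_width: -0.001
```

```bash
python3 - <<'E'
from look import *
show()
E
```

```text
t 17.12 ee [0.57   0.0863 0.133 ] rot [-1.5709e+00  3.0000e-04  1.4172e+00] F [-3.19 -1.18  9.03] M [-0.15  0.46 -0.03] g -0.001 q [ 0.03  0.39  1.64 -0.    1.11 -1.39]
```

play_rows([
  {"x": 0, "y": 0.003, "z": 0, "rx": 0, "ry": 0, "rz": 0, "grip": 0},
  {"x": 0, "y": 0.004, "z": 0, "rx": 0, "ry": 0, "rz": 0, "grip": 0},
  {"x": 0, "y": 0.004, "z": 0, "rx": 0, "ry": 0, "rz": 0, "grip": 0},
])

```text
time: 17.37
ee_pos: [0.5702, 0.0863, 0.1325]
ee_rot: [-1.572, 0.0, 1.417]
ft_force: [-4.0, -0.1, 11.4]
grip_width: -0.001
```

```bash
python3 - <<'E'
from look import *
show()
E
```

```text
t 17.37 ee [0.5702 0.0863 0.1325] rot [-1.5716e+00  2.0000e-04  1.4172e+00] F [-3.99 -0.1  11.4 ] M [-0.21  0.73 -0.05] g -0.001 q [ 0.03  0.39  1.64 -0.    1.11 -1.39]
```

play_rows([
  {"x": 0, "y": 0.004, "z": 0, "rx": 0, "ry": 0, "rz": 0, "grip": 0},
  {"x": 0, "y": 0.006, "z": 0, "rx": 0, "ry": 0, "rz": 0, "grip": 0},
  {"x": 0, "y": 0.006, "z": 0, "rx": 0, "ry": 0, "rz": 0, "grip": 0},
])

```text
time: 17.62
ee_pos: [0.5702, 0.0864, 0.1321]
ee_rot: [-1.572, 0.0, 1.417]
ft_force: [-7.7, -1.7, 23.5]
grip_width: -0.003
```

```bash
python3 - <<'E'
from look import *
show()
E
```

```text
t 17.62 ee [0.5702 0.0864 0.1321] rot [-1.572   0.      1.4172] F [-7.66 -1.67 23.51] M [-0.22  1.43 -0.04] g -0.003 q [ 0.03  0.39  1.64 -0.    1.11 -1.39]
```

play_rows([
  {"x": 0, "y": -0.05, "z": 0, "rx": 0, "ry": 0, "rz": 0, "grip": 0},
  {"x": 0, "y": -0.18, "z": 0, "rx": 0, "ry": 0, "rz": 0, "grip": 60},
  {"x": 0, "y": -0.28, "z": 0.1, "rx": 0, "ry": 0.03, "rz": 0, "grip": 100},
  {"x": -0.1, "y": -0.28, "z": 0.2, "rx": 0, "ry": 0.07, "rz": 0, "grip": 100},
  {"x": -0.2, "y": -0.28, "z": 0.3, "rx": 0, "ry": 0.11, "rz": 0, "grip": 100},
  {"x": -0.3, "y": -0.28, "z": 0.35, "rx": 0, "ry": 0.15, "rz": 0, "grip": 100},
  {"x": -0.4, "y": -0.28, "z": 0.35, "rx": 0, "ry": 0.19, "rz": 0, "grip": 100},
  {"x": -0.5, "y": -0.28, "z": 0.35, "rx": 0, "ry": 0.23, "rz": 0, "grip": 100},
  {"x": -0.6, "y": -0.28, "z": 0.35, "rx": 0, "ry": 0.27, "rz": 0, "grip": 100},
  {"x": -0.7, "y": -0.2, "z": 0.32, "rx": 0, "ry": 0.31, "rz": 0, "grip": 100},
])

```text
time: 18.45
ee_pos: [0.4447, -0.1085, 0.1927]
ee_rot: [-1.576, -0.005, 0.442]
ft_force: [1.9, 0.6, -0.7]
grip_width: 1.0
```

```bash
python3 - <<'E'
from bro import *
load(); show(); to([.448,-.138,.08],.09)
for n,r in dict(scene=(265,125,70,60)).items():
    f=[camera(n) for _ in range(3)]; m=np.mean([c["frame"].astype(float) for c in f],0); np.savez(f"{n}_b.npz",img=m,K=f[0]["mtx"],T=f[0]["world_from_camera"])
    overlay(n,[],[0,0,0,0],r,f"pics/l_{n}.png",raw=m)
E
```

```text
t 18.45 ee [ 0.4447 -0.1085  0.1927] rot [-1.5764 -0.0051  0.442 ] F [ 1.92  0.63 -0.69] M [ 0.02 -0.06  0.06] g 1.000 q [-0.39  0.16  1.82  0.    1.16 -0.83]
xyz [-0.0341  0.376  -0.0916] rxyz [0.0015 0.112  0.0019] dist mm 116.5
```

View pics/l_scene.png

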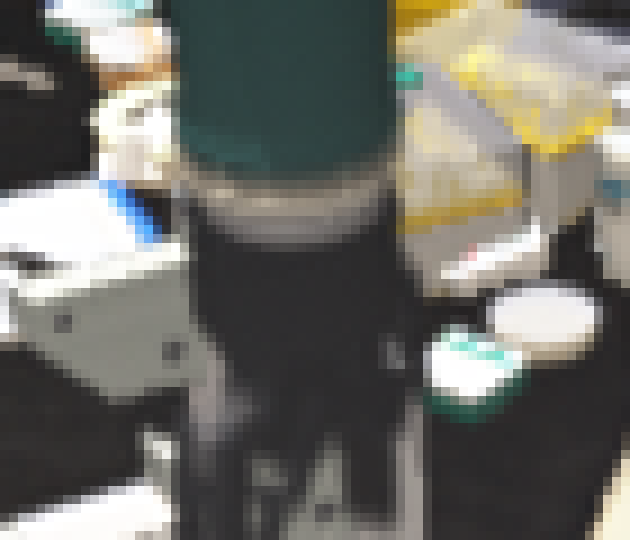

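play_rows([
  {"x": -0.02, "y": 0.1, "z": -0.05, "rx": 0, "ry": 0.04, "rz": 0, "grip": 100},
  {"x": -0.034, "y": 0.2, "z": -0.09, "rx": 0, "ry": 0.08, "rz": 0, "grip": 100},
  {"x": -0.034, "y": 0.3, "z": -0.09, "rx": 0, "ry": 0.112, "rz": 0, "grip": 100},
  {"x": -0.034, "y": 0.37, "z": -0.09, "rx": 0, "ry": 0.112, "rz": 0, "grip": 100},
  {"x": -0.034, "y": 0.37, "z": -0.09, "rx": 0, "ry": 0.112, "rz": 0, "grip": 100},
  {"x": -0.034, "y": 0.37, "z": -0.09, "rx": 0, "ry": 0.112, "rz": 0, "grip": 100},
  {"x": -0.034, "y": 0.37, "z": -0.09, "rx": 0, "ry": 0.112, "rz": 0, "grip": 100},
])

```text
time: 19.18
ee_pos: [0.4466, -0.1349, 0.0795]
ee_rot: [-1.572, -0.001, 0.098]
ft_force: [-0.1, -0.7, 0.6]
grip_width: 1.004
```

```bash
python3 - <<'E'
from bro import *
load(); show(); to([.448,-.138,.0],.09)
o=observe(); 
for n,r in dict(scene=(265,125,70,60),top=(290,150,90,90)).items():
    f=[camera(n)]; m=f[0]["frame"]; 
    overlay(n,[],[0,0,0,0],r,f"pics/m_{n}.png",raw=m)
    if n=="scene": overlay(n,boxedges(-32,32,-110,110,0,18),[.448,-.138,0,.09],(270,195,80,75),"pics/m_tray.png",raw=m)
E
```

```text
t 19.18 ee [ 0.4466 -0.1349  0.0795] rot [-1.5716e+00 -1.4000e-03  9.7900e-02] F [-0.14 -0.65  0.59] M [ 0.04  0.01 -0.02] g 1.004 q [-0.44  0.33  1.93  0.    0.88 -0.54]
xyz [ 0.0032  0.2651 -0.0104] rxyz [0.0002 0.0025 0.0004] dist mm 79.6
```

View pics/m_scene.png

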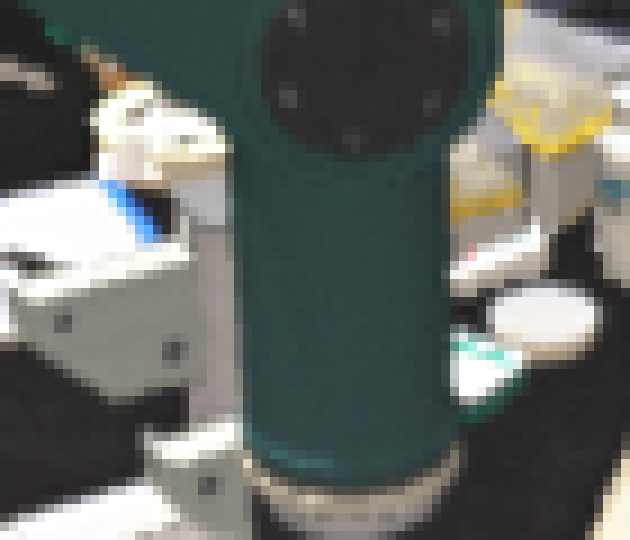

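View pics/m_tray.png

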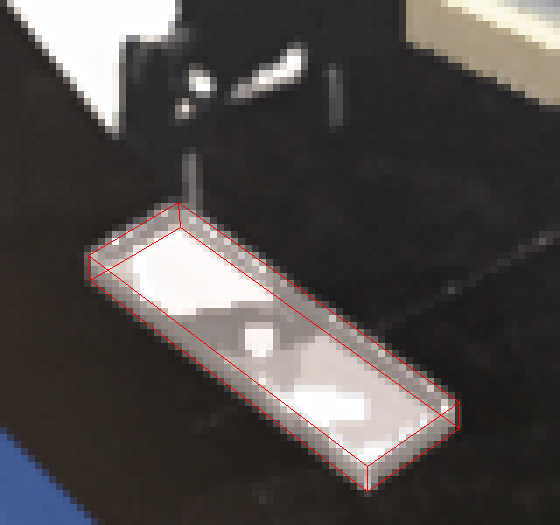

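play_rows([
  {"x": 0.003, "y": 0.1, "z": -0.01, "rx": 0, "ry": 0.0025, "rz": 0, "grip": 100},
  {"x": 0.003, "y": 0.2, "z": -0.01, "rx": 0, "ry": 0.0025, "rz": 0, "grip": 100},
  {"x": 0.003, "y": 0.27, "z": -0.01, "rx": 0, "ry": 0.0025, "rz": 0, "grip": 100},
  {"x": 0.003, "y": 0.31, "z": -0.01, "rx": 0, "ry": 0.0025, "rz": 0, "grip": 100},
  {"x": 0.003, "y": 0.31, "z": -0.01, "rx": 0, "ry": 0.0025, "rz": 0, "grip": 100},
  {"x": 0.003, "y": 0.31, "z": -0.01, "rx": 0, "ry": 0.0025, "rz": 0, "grip": 100},
])

```text
time: 19.78
ee_pos: [0.4474, -0.1382, -0.014]
ee_rot: [-1.571, -0.001, 0.089]
ft_force: [0.4, 0.4, 0.6]
grip_width: 1.001
```

```bash
python3 - <<'E'
from bro import *
load(); show(); to([.448,-.138,-.03],.09)
m=camera("scene")["frame"]; overlay("scene",boxedges(-32,32,-110,110,0,18),[.448,-.138,0,.09],(270,195,80,75),"pics/n_tray.png",raw=m)
E
```

```text
t 19.78 ee [ 0.4474 -0.1382 -0.014 ] rot [-1.5712e+00 -6.0000e-04  8.8600e-02] F [0.35 0.35 0.57] M [-0.09  0.04 -0.  ] g 1.001 q [-0.45  0.5   2.   -0.    0.65 -0.54]
xyz [0.002  0.0532 0.0006] rxyz [ 0.0001 -0.0004  0.0002] dist mm 16.0
```

View pics/n_tray.png

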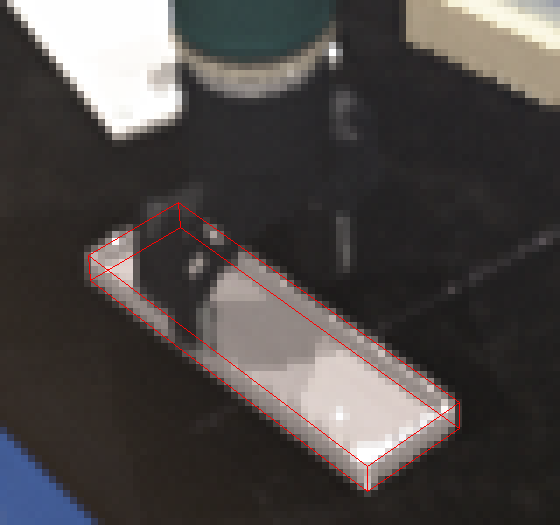

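play_rows([
  {"x": 0.002, "y": 0.03, "z": 0, "rx": 0, "ry": 0, "rz": 0, "grip": 100},
  {"x": 0.002, "y": 0.055, "z": 0, "rx": 0, "ry": 0, "rz": 0, "grip": 100},
  {"x": 0.002, "y": 0.068, "z": 0, "rx": 0, "ry": 0, "rz": 0, "grip": 100},
  {"x": 0.002, "y": 0.068, "z": 0, "rx": 0, "ry": 0, "rz": 0, "grip": 100},
  {"x": 0.002, "y": 0.068, "z": 0, "rx": 0, "ry": 0, "rz": 0, "grip": 100},
])

```text
time: 20.25
ee_pos: [0.4471, -0.1379, -0.0353]
ee_rot: [-1.571, 0.001, 0.088]
ft_force: [-0.9, -0.0, -0.3]
grip_width: 1.005
```

```bash
python3 - <<'E'
from bro import *
load(); show()
m=camera("scene")["frame"]; overlay("scene",[],[.448,-.138,0,.09],(270,195,80,75),"pics/n2_tray.png",raw=m)
E
```

```text
t 20.25 ee [ 0.4471 -0.1379 -0.0353] rot [-1.5705e+00  7.0000e-04  8.8200e-02] F [-0.86 -0.04 -0.35] M [-0.01  0.02  0.02] g 1.005 q [-0.45  0.54  2.01 -0.    0.59 -0.53]
```

View pics/n2_tray.png

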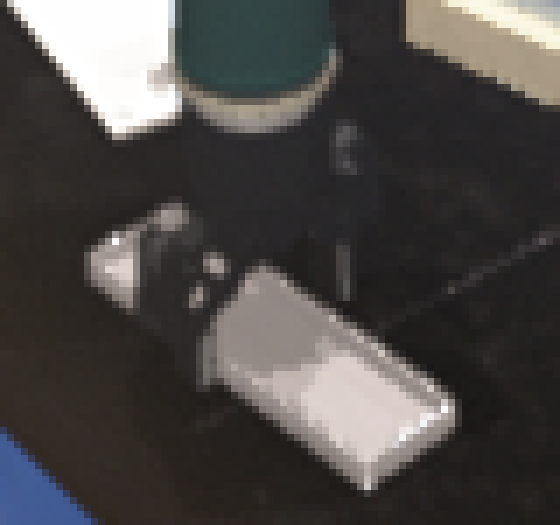

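Fingers straddle the tray and reach near its lower edge, so I'll close.

play_rows([
  {"x": 0, "y": 0, "z": 0, "rx": 0, "ry": 0, "rz": 0, "grip": 60},
  {"x": 0, "y": 0, "z": 0, "rx": 0, "ry": 0, "rz": 0, "grip": 0},
  {"x": 0, "y": 0, "z": 0, "rx": 0, "ry": 0, "rz": 0, "grip": 0},
  {"x": 0, "y": 0, "z": 0, "rx": 0, "ry": 0, "rz": 0, "grip": 0},
  {"x": 0, "y": 0, "z": 0, "rx": 0, "ry": 0, "rz": 0, "grip": 0},
])

```text
time: 20.72
ee_pos: [0.4475, -0.1381, -0.0345]
ee_rot: [-1.571, -0.0, 0.088]
ft_force: [-0.5, 0.6, 5.2]
grip_width: 0.735
```

```bash
python3 - <<'E'
from bro import *
show()
E
```

```text
t 20.72 ee [ 0.4475 -0.1381 -0.0345] rot [-1.5711e+00 -3.0000e-04  8.8300e-02] F [-0.45  0.63  5.2 ] M [0.06 0.28 0.02] g 0.735 q [-0.45  0.54  2.01 -0.    0.6  -0.53]
```

play_rows([
  {"x": 0, "y": -0.08, "z": 0, "rx": 0, "ry": 0, "rz": 0, "grip": 0},
  {"x": 0, "y": -0.18, "z": 0, "rx": 0, "ry": 0, "rz": 0, "grip": 0},
  {"x": 0, "y": -0.3, "z": 0, "rx": 0, "ry": 0, "rz": 0, "grip": 0},
  {"x": 0, "y": -0.42, "z": 0, "rx": 0, "ry": 0, "rz": 0, "grip": 0},
  {"x": 0, "y": -0.54, "z": 0, "rx": 0, "ry": 0, "rz": 0, "grip": 0},
  {"x": 0, "y": -0.64, "z": 0, "rx": 0, "ry": 0, "rz": 0, "grip": 0},
  {"x": 0, "y": -0.69, "z": 0, "rx": 0, "ry": 0, "rz": 0, "grip": 0},
  {"x": 0, "y": -0.69, "z": 0, "rx": 0, "ry": 0, "rz": 0, "grip": 0},
  {"x": 0, "y": -0.69, "z": 0, "rx": 0, "ry": 0, "rz": 0, "grip": 0},
])

```text
time: 21.47
ee_pos: [0.4475, -0.1381, 0.1722]
ee_rot: [-1.572, -0.001, 0.088]
ft_force: [-1.4, 0.2, -3.2]
grip_width: 0.729
```

```bash
python3 - <<'E'
from bro import *
load(); show(); to([.5604,.1711,.172],-.154); to([.46,.1711,.172],-.154)
m=camera("scene")["frame"]; o=observe(); overlay("scene",boxedges(-32,32,-110,110,0,18),[o["ee_pos"][0],o["ee_pos"][1],o["ee_pos"][2]+.0345,.09],(260,140,100,75),"pics/o1.png",raw=m)
E
```

```text
t 21.47 ee [ 0.4475 -0.1381  0.1722] rot [-1.5717e+00 -1.3000e-03  8.8200e-02] F [-1.44  0.18 -3.21] M [-0.   -0.01 -0.02] g 0.729 q [-0.45  0.2   1.82 -0.    1.12 -0.53]
xyz [4.656e-01 3.000e-04 9.934e-01] rxyz [0.0002 0.0771 0.0004] dist mm 329.1
xyz [ 1.3230e-01 -1.0000e-04  1.0228e+00] rxyz [0.0002 0.0771 0.0004] dist mm 309.4
```

View pics/o1.png

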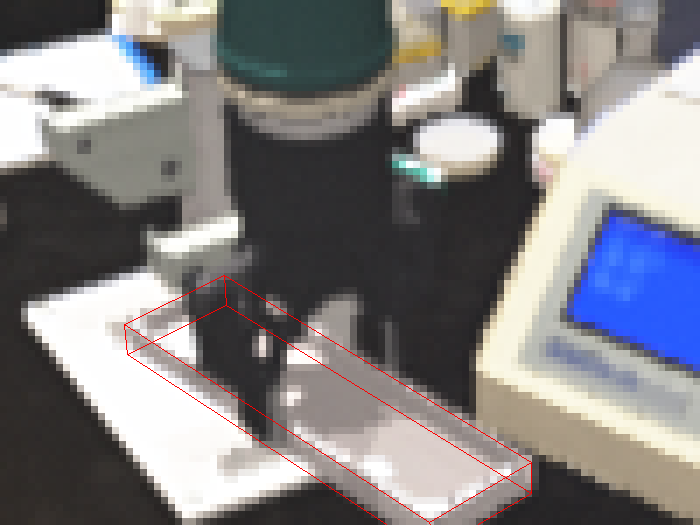

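play_rows([
  {"x": 0, "y": 0, "z": 0.08, "rx": 0, "ry": 0.01, "rz": 0, "grip": 0},
  {"x": 0.02, "y": 0, "z": 0.18, "rx": 0, "ry": 0.02, "rz": 0, "grip": 0},
  {"x": 0.05, "y": 0, "z": 0.3, "rx": 0, "ry": 0.03, "rz": 0, "grip": 0},
  {"x": 0.1, "y": 0, "z": 0.42, "rx": 0, "ry": 0.04, "rz": 0, "grip": 0},
  {"x": 0.15, "y": 0, "z": 0.54, "rx": 0, "ry": 0.05, "rz": 0, "grip": 0},
  {"x": 0.2, "y": 0, "z": 0.66, "rx": 0, "ry": 0.06, "rz": 0, "grip": 0},
  {"x": 0.25, "y": 0, "z": 0.78, "rx": 0, "ry": 0.07, "rz": 0, "grip": 0},
  {"x": 0.32, "y": 0, "z": 0.88, "rx": 0, "ry": 0.077, "rz": 0, "grip": 0},
  {"x": 0.4, "y": 0, "z": 0.95, "rx": 0, "ry": 0.077, "rz": 0, "grip": 0},
  {"x": 0.44, "y": 0, "z": 0.99, "rx": 0, "ry": 0.077, "rz": 0, "grip": 0},
])

```text
time: 22.35
ee_pos: [0.5533, 0.1725, 0.1691]
ee_rot: [-1.571, 0.002, -0.152]
ft_force: [0.1, -1.1, -2.0]
grip_width: 0.733
```

play_rows([
  {"x": 0, "y": 0, "z": 0, "rx": 0, "ry": 0, "rz": 0, "grip": 0},
  {"x": 0, "y": 0, "z": 0, "rx": 0, "ry": 0, "rz": 0, "grip": 0},
  {"x": 0, "y": 0, "z": 0, "rx": 0, "ry": 0, "rz": 0, "grip": 0},
  {"x": 0, "y": 0, "z": 0, "rx": 0, "ry": 0, "rz": 0, "grip": 0},
])

```text
time: 22.68
ee_pos: [0.551, 0.1684, 0.1705]
ee_rot: [-1.572, 0.003, -0.154]
ft_force: [-0.8, 0.7, -2.0]
grip_width: 0.731
```

```bash
python3 - <<'E'
from bro import *
load(); show(); to([.5604,.1711,.172],-.154)
o=observe(); P=[o["ee_pos"][0],o["ee_pos"][1],o["ee_pos"][2]+.0345,o["ee_rot"][2]]
for n,r in dict(scene=(255,110,80,60),top=(205,110,100,80)).items():
    m=camera(n)["frame"]; overlay(n,boxedges(-32,32,-110,110,0,18),P,r,f"pics/o2_{n}.png",raw=m)
E
```

```text
t 22.68 ee [0.551  0.1684 0.1705] rot [-1.5723  0.0031 -0.1544] F [-0.76  0.72 -2.03] M [-0.01  0.03 -0.04] g 0.731 q [ 0.18  0.35  1.6  -0.    1.19  0.33]
xyz [ 0.0296 -0.0052  0.0137] rxyz [ 0.0005 -0.0001 -0.001 ] dist mm 9.9
```

View pics/o2_scene.png

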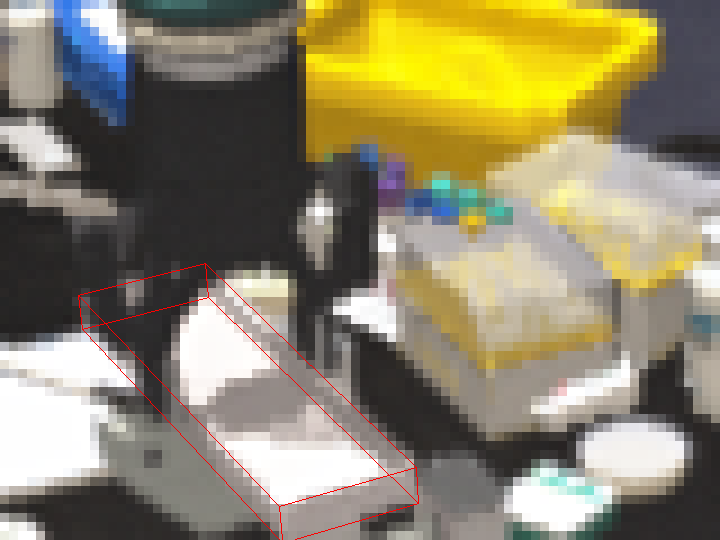

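View pics/o2_top.png

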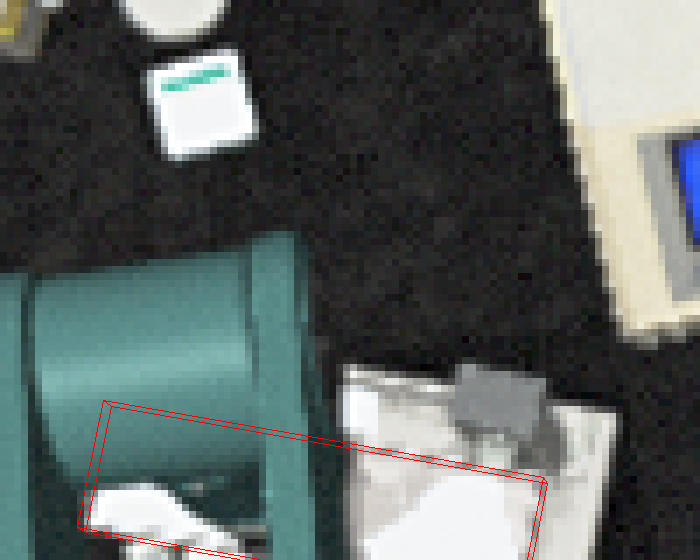

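play_rows([
  {"x": 0.015, "y": 0, "z": 0.007, "rx": 0, "ry": 0, "rz": -0.001, "grip": 0},
  {"x": 0.03, "y": 0.01, "z": 0.014, "rx": 0, "ry": 0, "rz": -0.001, "grip": 0},
  {"x": 0.03, "y": 0.04, "z": 0.014, "rx": 0, "ry": 0, "rz": -0.001, "grip": 0},
  {"x": 0.03, "y": 0.07, "z": 0.014, "rx": 0, "ry": 0, "rz": -0.001, "grip": 0},
  {"x": 0.03, "y": 0.1, "z": 0.014, "rx": 0, "ry": 0, "rz": -0.001, "grip": 0},
  {"x": 0.03, "y": 0.11, "z": 0.014, "rx": 0, "ry": 0, "rz": -0.001, "grip": 0},
  {"x": 0.03, "y": 0.11, "z": 0.014, "rx": 0, "ry": 0, "rz": -0.001, "grip": 0},
  {"x": 0.03, "y": 0.11, "z": 0.014, "rx": 0, "ry": 0, "rz": -0.001, "grip": 0},
])

```text
time: 23.45
ee_pos: [0.5618, 0.1722, 0.1383]
ee_rot: [-1.571, -0.002, -0.154]
ft_force: [0.3, 1.0, -1.6]
grip_width: 0.733
```

```bash
python3 - <<'E'
from bro import *
load(); show(); to([.5604,.1711,.13],-.154)
o=observe(); P=[o["ee_pos"][0],o["ee_pos"][1],o["ee_pos"][2]+.0345,o["ee_rot"][2]]
for n,r in dict(scene=(255,125,80,60)).items():
    m=camera(n)["frame"]; overlay(n,[],P,r,f"pics/o3_{n}.png",raw=m)
E
```

```text
t 23.45 ee [0.5618 0.1722 0.1383] rot [-1.5713 -0.002  -0.1537] F [ 0.29  1.01 -1.58] M [0.04 0.02 0.  ] g 0.733 q [ 0.18  0.4   1.61 -0.    1.13  0.33]
xyz [-0.0042  0.0278 -0.0042] rxyz [0.0002 0.0001 0.0006] dist mm 8.5
```

View pics/o3_scene.png

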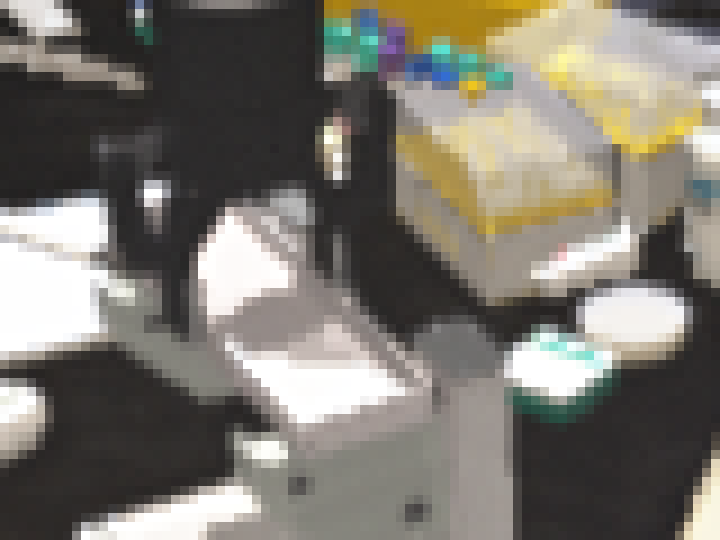

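play_rows([
  {"x": -0.004, "y": 0.008, "z": -0.004, "rx": 0, "ry": 0, "rz": 0, "grip": 0},
  {"x": -0.004, "y": 0.015, "z": -0.004, "rx": 0, "ry": 0, "rz": 0, "grip": 0},
  {"x": -0.004, "y": 0.021, "z": -0.004, "rx": 0, "ry": 0, "rz": 0, "grip": 0},
  {"x": -0.004, "y": 0.026, "z": -0.004, "rx": 0, "ry": 0, "rz": 0, "grip": 0},
  {"x": -0.004, "y": 0.028, "z": -0.004, "rx": 0, "ry": 0, "rz": 0, "grip": 0},
  {"x": -0.004, "y": 0.028, "z": -0.004, "rx": 0, "ry": 0, "rz": 0, "grip": 0},
])

```text
time: 24.0
ee_pos: [0.561, 0.1712, 0.1305]
ee_rot: [-1.571, -0.003, -0.154]
ft_force: [-0.8, -0.1, -0.8]
grip_width: 0.728
```

```bash
python3 - <<'E'
from bro import *
show()
E
```

```text
t 24.00 ee [0.561  0.1712 0.1305] rot [-1.571  -0.0032 -0.1538] F [-0.77 -0.13 -0.81] M [-0.12  0.06 -0.05] g 0.728 q [ 0.18  0.41  1.62 -0.    1.11  0.33]
```

play_rows([
  {"x": 0, "y": 0.003, "z": 0, "rx": 0, "ry": 0, "rz": 0, "grip": 0},
  {"x": 0, "y": 0.005, "z": 0, "rx": 0, "ry": 0, "rz": 0, "grip": 0},
  {"x": 0, "y": 0.005, "z": 0, "rx": 0, "ry": 0, "rz": 0, "grip": 0},
])

```text
time: 24.25
ee_pos: [0.5611, 0.1712, 0.1301]
ee_rot: [-1.571, -0.004, -0.154]
ft_force: [-3.3, 0.0, 7.0]
grip_width: 0.73
```

```bash
python3 - <<'E'
from bro import *
show()
E
```

```text
t 24.25 ee [0.5611 0.1712 0.1301] rot [-1.5708 -0.0038 -0.1538] F [-3.27  0.02  6.97] M [-0.27  0.43 -0.06] g 0.730 q [ 0.18  0.41  1.62 -0.    1.11  0.33]
```

play_rows([
  {"x": 0, "y": -0.002, "z": 0, "rx": 0, "ry": 0, "rz": 0, "grip": 78},
  {"x": 0, "y": -0.002, "z": 0, "rx": 0, "ry": 0, "rz": 0, "grip": 90},
  {"x": 0, "y": -0.002, "z": 0, "rx": 0, "ry": 0, "rz": 0, "grip": 95},
  {"x": 0, "y": -0.002, "z": 0, "rx": 0, "ry": 0, "rz": 0, "grip": 95},
  {"x": 0, "y": -0.04, "z": 0, "rx": 0, "ry": 0, "rz": 0, "grip": 95},
  {"x": 0, "y": -0.12, "z": 0, "rx": 0, "ry": 0, "rz": 0, "grip": 95},
  {"x": 0, "y": -0.24, "z": 0, "rx": 0, "ry": 0, "rz": 0, "grip": 95},
  {"x": -0.1, "y": -0.34, "z": 0, "rx": 0, "ry": 0, "rz": 0, "grip": 95},
  {"x": -0.22, "y": -0.4, "z": 0.1, "rx": 0, "ry": 0, "rz": 0, "grip": 95},
  {"x": -0.35, "y": -0.4, "z": 0.2, "rx": 0, "ry": 0, "rz": 0, "grip": 95},
])

```text
time: 25.08
ee_pos: [0.4794, 0.2355, 0.2526]
ee_rot: [-1.567, -0.01, -0.157]
ft_force: [0.4, 0.5, 0.7]
grip_width: 0.95
```

```bash
python3 - <<'E'
from bro import *
show()
E
```

```text
t 25.08 ee [0.4794 0.2355 0.2526] rot [-1.5673 -0.0103 -0.157 ] F [0.39 0.54 0.74] M [0.04 0.   0.05] g 0.950 q [ 0.33  0.21  1.59 -0.    1.33  0.49]
```

play_rows([
  {"x": 0, "y": 0, "z": 0.12, "rx": 0, "ry": 0, "rz": 0, "grip": 95},
  {"x": 0, "y": 0, "z": 0.25, "rx": 0, "ry": 0, "rz": 0, "grip": 95},
  {"x": 0, "y": 0, "z": 0.37, "rx": 0, "ry": 0, "rz": 0, "grip": 95},
  {"x": 0, "y": 0, "z": 0.5, "rx": 0, "ry": 0, "rz": 0, "grip": 95},
  {"x": 0, "y": 0, "z": 0.62, "rx": 0, "ry": 0, "rz": 0, "grip": 95},
  {"x": 0, "y": 0, "z": 0.74, "rx": 0, "ry": 0, "rz": 0, "grip": 95},
  {"x": 0, "y": 0, "z": 0.74, "rx": 0, "ry": 0, "rz": 0, "grip": 95},
])

```text
time: 25.67
ee_pos: [0.5114, 0.4609, 0.2479]
ee_rot: [-1.566, -0.004, -0.15]
ft_force: [0.1, 0.4, -0.1]
grip_width: 0.952
```

```bash
python3 - <<'E'
from bro import *
load(); show()
P=[.5604,.1711,.164,-.154]
for n,r in dict(scene=(250,115,90,75),top=(205,130,100,80)).items():
    f=[camera(n) for _ in range(5)]; m=np.mean([c["frame"].astype(float) for c in f],0); np.savez(f"{n}_c.npz",img=m,K=f[0]["mtx"],T=f[0]["world_from_camera"])
    overlay(n,boxedges(-32,32,-110,110,0,18),P,r,f"pics/q_{n}.png",raw=m); overlay(n,[],P,r,f"pics/qr_{n}.png",raw=m)
E
```

```text
t 25.67 ee [0.5114 0.4609 0.2479] rot [-1.5664 -0.0038 -0.1501] F [ 0.1   0.38 -0.08] M [0.03 0.02 0.03] g 0.952 q [0.63 0.45 1.24 0.   1.44 0.78]
```

View pics/q_scene.png

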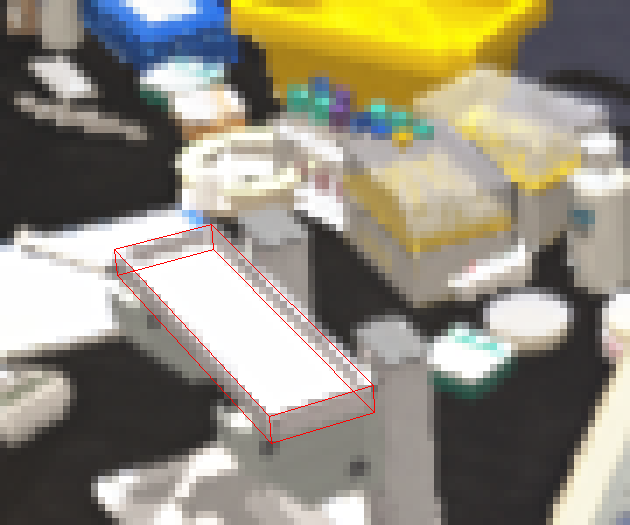

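View pics/qr_scene.png

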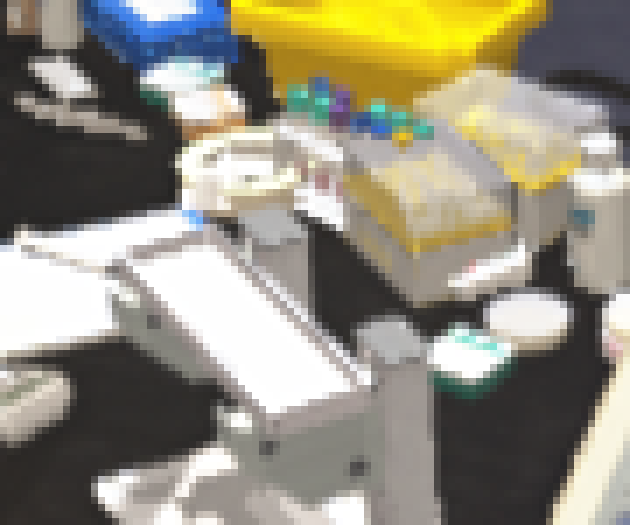

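View pics/q_top.png

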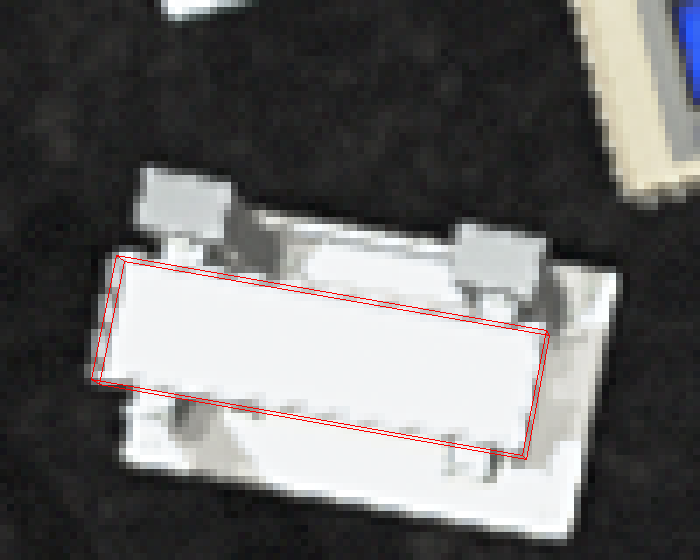

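```bash
python3 - <<'E'
from bro import *
load(sfx="_c")
box=[("top",X(-32,-110,18),X(-32,110,18),0),("top",X(32,-110,18),X(32,110,18),0),("top",X(32,-110,18),X(-32,-110,18),0)]
print(np.round(fit(box,[.5604,.1711,.164,-.154],rngs=(2,1.5)),4))
show(); print(hand_in())
E
```

```text
top [-0.032 -0.11   0.018] [-0.032  0.11   0.018] 36 med res px -0.06
   top [ 0.032 -0.11   0.018] [0.032 0.11  0.018] 39 med res px -0.02
   top [ 0.032 -0.11   0.018] [-0.032 -0.11   0.018] 12 med res px -0.02
[ 0.5631  0.1719  0.164  -0.1299]
t 26.17 ee [0.5112 0.4534 0.2482] rot [-1.5708 -0.0034 -0.1548] F [ 0.55  0.43 -0.08] M [-0.05 -0.   -0.02] g 0.948 q [ 0.63  0.44  1.25 -0.    1.44  0.78]
the job is handed in; nothing more can be done
None
```

The bracket is hung on the empty (right) upright and the tray lies across both brackets, rim up; I handed in at 26.2 s. I never saw the button itself, because the pictures are too coarse to show it, so the evidence that it is locked comes from feel only.

**Bracket:** I gripped it, found the slots by sliding it along the strip under about 5 N, and pushed it in; the true seat is about 2.3 mm to the −y side of nominal. I then pressed it down to a hard stop.
- **Pull-up test:** while still gripped, the bracket gave about 2 mm, then held against a light pull.
- **Press with shut fingers:** after letting go, it went hard again at about 23 N, with 1 to 2 mm of give before that, mostly arm and finger compliance.
- **Force:** hand force went above the 20 N you advised, to about 28 N at the first hard stop and 23.5 N in the check. That is below the 70 N limit.

**Tray:** set down level behind the lips, with its underside at about 0.165 m. In the last pictures it lies within about 3 mm of its place in depth and along. The top-view fit shows it turned about 0.02 rad against the stand. I did not make a separate check that the bottles and timer are undisturbed, but the arm stayed clear of them.

**Disagreement with the text:** the fingertips ended about 30 mm behind the stated TCP, both in the pictures and by touch. I set the grip heights from what I saw and felt. Also, the two cameras' first fits of the stand differed by about 6 mm, because plate edges in the scene view were mismatched. I used the top view, and contact agreed with it to about 1 mm in depth.

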